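# Sort soft spring buffers from hard by squeezing

## Robot

A 7-joint arm with a two-finger parallel gripper is mounted at the origin on the work surface. World frame = base frame: x ahead of the robot, y to its left, z up, the work surface at z = 0. Lengths are in m, angles in rad, forces in N, time in s.
With the tool pointing down it reaches from about 0.375 to 0.925 m from the base axis. Payload 3.1 kg.
Tool frame: the origin (TCP) lies on the centre line of the jaws, within the pads' length; the fingertips stand 8 mm ahead of it and the grasp point (between the pads) lies 11 mm behind it (tips_ahead is the distance from the TCP to the fingertips, in m); z points along the fingers, x is the direction in which the jaws open and shut, and the axes are right-handed (so a half turn about z gives the same grasp; the last joint's range is limited). The gripper opens to 85 mm and grips with 20 to 120 N. Pads are 22 mm wide; open, the fingers measure 114 mm over their backs; the gripper's body (76 mm by 85 mm) begins 54 mm behind the grasp point. The pads swing forward as they close: fully open they stand 13 mm farther back than shut.
Start: joints at [-1.334, 0.383, 0.044, 1.598, -0.018, 1.161, -0.05], TCP at [0.214, 0.614, 0.213] pointing down, gripper open.
Joint ranges: [-2.61, 2.61], [-0.41, 2.15], [-1.48, 1.57], [0, 2.5], [-1.57, 4.71], [0.05, 1.97], [-2.85, 2.85]. Speed limits (rad/s): [2.79, 2.79, 3.14, 3.14, 3.14, 3.14, 3.14].

## Interface

Orientations are given as a unit quaternion [w, x, y, z].
In Python, from workcell import read_state, snapshot, camera_model, hand_in, tips_ahead gives the robot as it stands.
- The arm moves only by the tool apply_moves, never from a script. Its argument "targets" is a list that holds one entry, the list of rows, each a list of 7 numbers: the turn, a rotation vector about the tool's x, y, z in rad, then the shift along the tool's x, y, z in mm, then the gripper's target within -1 to 1 (fully open at 1, half-way at 0, shut at -1). A call has 1 to 12 rows; each row is the pose to reach, as a shift and turn from the pose measured when the call began, along the tool's axes at that moment; what a row does not reach only later rows make up. A row lasts 1/8 s, in which the tool goes at most 62.5 mm and 10.7 degrees, less where a joint would pass 70% of its speed; a pose out of reach is approached as far as the arm can. A call with a gripper value outside its range is refused whole. The fingers move at their own pace and stop on an object; "force" is the grip in N (left out, the last holds). Time passes only in rows, so rows that repeat a pose let the fingers close. It gives the time, the measured TCP pose, the force and the opening at its end, in the units of the state.
- read_state(): the state, without advancing time (a new reading comes with each control period).
- snapshot(name): name is "side" or "top" or "wrist"; returns the picture (400x640x3 uint8, red, green, blue); there is no depth.
- camera_model(name): a dict with "fx", "fy", "cx", "cy" (pixels), "k1" (the pictures are not rectified: a ray, as slopes to the right and down, at radius r is drawn at 1 + k1 r^2 times it, then the intrinsics apply), "extrinsics" (4x4, takes a point from camera to world coordinates); the wrist camera has in their place "tool_from_camera" (4x4, takes a point from camera to tool coordinates, whose origin is the TCP and whose axes are the tool frame's). Camera axes: x right, y down, z forward; pixel columns grow to the right and rows downward; lengths in m; the calibration is good to about 2 mm. A picture is of the moment at which its call begins: read the wrist's pose just before it. camera_model takes no time and is no camera call.
- hand_in(): hands the job in, once; it reports no verdict.
The state is a dict: "clock": time; "qpos": joint angles; "qvel": joint speeds; "tau": joint torques, N m; "tool_pos": TCP position; "ee_rot": TCP orientation; "wrist_force": force on the tool from outside, world axes, zero at the start; "moment": the same for the moment, N m; "width": opening from 0.0 (shut) to 1.0 (fully open).
Only numpy, scipy, OpenCV 4.12 (cv2) and the standard library are available. Lean on these libraries where they do the work, as an engineer would, in place of code of your own. Each camera call takes 0.05 s, during which the arm holds its last target.

## Task

Squeeze the four spring buffers in the green tray gently end to end, never with more than about 60 N, to feel which are soft and which are hard. Fit the two soft ones into the two holders on the aluminium fixture, one in each, squeezed so that the fork drops fully into the groove and the head springs out against the stop posts, and leave the two hard ones on their rests in the tray. Do not disturb the loose parts lying on the tray and the fixture.

Things in the scene. Friction and masses are not known exactly. Their poses are not given: they have to be found in the camera images.
- buffer_a: one of four outwardly identical steel spring buffers, lying, 64 mm long. Origin on its axis at mid-length; own x runs along it towards the black plunger head (may roll about x). x -32 to -26 mm: flange 34 mm dia; to -16: groove 20 mm dia; to +10: barrel 28 mm dia; to +25: thin rod; to +32: black head 46 mm dia. About 0.15 kg. In the tray its axis is 42 mm above the table
- buffer_b: another, outwardly exactly like buffer_a (sizes, origin, axes). Squeezed end to end, a buffer's head slides in against a spring, 13 mm at most, and springs back. A soft one gives 5 mm at about 11 N, 7 to 13 mm at 20 N; a hard one about 1 mm at 20 N, 4 mm only at 70 to 85 N. Two of the four are soft; only a squeeze shows which
- buffer_c: another, outwardly exactly like buffer_a; soft or hard
- buffer_d: another, outwardly exactly like buffer_a; soft or hard
- buffer_a_groove (a point): middle of the 10 mm wide groove of buffer_a, on its axis, 11 mm in from the flange's outer face (21 mm from mid-length); axes as the buffer's
- buffer_b_groove (a point): middle of the 10 mm wide groove of buffer_b, on its axis, 11 mm in from the flange's outer face (21 mm from mid-length); axes as the buffer's
- buffer_c_groove (a point): middle of the 10 mm wide groove of buffer_c, on its axis, 11 mm in from the flange's outer face (21 mm from mid-length); axes as the buffer's
- buffer_d_groove (a point): middle of the 10 mm wide groove of buffer_d, on its axis, 11 mm in from the flange's outer face (21 mm from mid-length); axes as the buffer's
- holder_1 (a point): holder near the fixture's -y end: point where the middle of a seated buffer's groove ends up, on its axis, 126 mm above the table, 36 above the plate. Axes as the fixture's; buffer along y, head to +y. From here along y: -1 to +5 mm the fork, a 90 degree vee plate 40 mm wide; +15 to +25 a vee for the barrel; +48 the face of two stop posts for the head (both vees open upwards)
- holder_2 (a point): second holder, exactly like holder_1, 164 mm from it towards the fixture's +y end. In both: stop posts rise 12 mm above the axis and leave a gap of 34 mm (x) for a finger behind the head, the space beyond the flange is free; a buffer must be at least 5 mm shorter than free to go between fork and posts, and if its groove is not over the fork it rides on the fork, about 5 mm too high
- tray: green tray, 320 x 160 mm, floor 8 mm thick, rim 14 mm high, fixed; origin under its centre, x along its length, z up. Four white vee rests at x = -90, -30, 30, 90 mm each carry a buffer lying along the tray's y, head to +y; a rest is 18 mm long, under the barrel only, so both ends of a buffer hang free, the axis 34 mm above the tray's floor
- fixture: fixed workpiece carrier: round-ended aluminium plate 220 x 380 mm on posts, top 90 mm above the table; origin on the table under its centre, y along its length, z up. The buffer holders stand along its -x edge (x = -55 mm); at x = +45 mm stand black discs with posts up to 50 mm above the plate. It may stand left or right, the tray on the other side
- claw_ring: yellow moulded claw ring, 56 mm across, 24 high, lying on the fixture's larger black disc; not part of the job. Origin under its middle
- plug: white flanged plug, 26 mm across, 20 high, on the tray's floor at its +x end; not part of the job. Origin under its middle
- collar: steel shaft collar, 32 mm across, 12 high, flat on the fixture plate near its +x edge; not part of the job. Origin under its middle
Mind the look-alikes: they are no part of the job. Leave any turquoise look-alike of the buffer_c alone.

How it is judged:
By the outcome, as a careful person would: the job done as asked, in the order asked, and still so for the second after the job is handed in, with the robot touching nothing.
It also fails if it takes over 58 s, if anything falls off the work surface, if the arm or the gripper's body presses on something with over 40 N, if the wrist force passes 120 N, or if a joint passes its speed limit or range.

## Working session

There is one attempt and no reset: what is moved stays moved. The work goes in short steps, Python scripts to look and compute and a tool call to move; the robot and the scene stay as the last step left them, time stands still between calls to the robot, and variables do not carry over. Pictures are saved under pics/ and viewed, and the job is handed in when it is done.

Besides the shell and the picture viewer there is one more tool, called after "Emit:" as name(argument=value, ...) on one line, values as JSON. apply_moves: Moves the arm, as the interface text tells. Its arguments: {"type":"object","properties":{"targets":{"type":"array","items":{"type":"array","items":{"type":"array","items":{"type":"number"}}}},"force":{"type":"number"}},"required":["targets"]}

```bash
ls; mkdir -p pics; python3 - <<'E'
from workcell import *
import cv2
print(read_state())
for n in ["side","top","wrist"]:
    cv2.imwrite(f"pics/{n}0.png",snapshot(n)[:,:,::-1]); print(n,camera_model(n))
print(tips_ahead)
E
```

```text
pics
{'clock': 0.0, 'qpos': array([-1.33377022,  0.38385039,  0.04383737,  1.59958   , -0.01792877,
        1.16116165, -0.04989529]), 'qvel': array([-8.76389052e-04, -7.70010082e-05,  3.59066119e-04,  6.02645092e-05,
        6.54632463e-04,  1.17959724e-03, -6.49936235e-04]), 'tau': array([ 5.73897069e-04, -4.33463502e+01,  1.02463983e+00, -2.49511886e+01,
        1.05779758e-02,  1.13720616e-02,  1.73863654e-06]), 'tool_pos': array([0.21327199, 0.61297687, 0.21187451]), 'ee_rot': array([ 8.01636280e-04,  8.15026638e-01,  5.79422023e-01, -1.02778192e-03]), 'wrist_force': array([ 0.56254357, -0.41091891,  1.30430747]), 'moment': array([0.01367467, 0.03172273, 0.0131444 ]), 'width': 1.00029392998142}
side {'fx': 417.5709966352264, 'fy': 417.5709966352264, 'cx': 317.02746892542467, 'cy': 198.04568568089215, 'k1': 0.021230685726687393, 'extrinsics': array([[-0.97172248, -0.15207261,  0.18063595,  0.327571  ],
       [-0.23539397,  0.68406606, -0.69039359,  0.61290025],
       [-0.01857697, -0.71339159, -0.70051934,  0.73477769],
       [ 0.        ,  0.        ,  0.        ,  1.        
[... 202 characters left out ...]
41204065],
       [-0.99949167,  0.01443936, -0.02842385, -0.00347303],
       [ 0.02669848, -0.10817335, -0.99377347,  0.92020323],
       [ 0.        ,  0.        ,  0.        ,  1.        ]])}
wrist {'fx': 275.4836590206804, 'fy': 275.4836590206804, 'cx': 320.9138693580941, 'cy': 196.97409857415826, 'k1': 0.0062925497237720845, 'tool_from_camera': array([[ 9.99999723e-01,  4.83894856e-04,  5.66417498e-04,
        -4.12227420e-04],
       [-6.29355041e-04,  9.55569853e-01,  2.94764074e-01,
        -7.47319996e-02],
       [-3.98616666e-04, -2.94764349e-01,  9.55569893e-01,
        -1.60468870e-01],
       [ 0.00000000e+00,  0.00000000e+00,  0.00000000e+00,
         1.00000000e+00]])}
0.008
```

View pics/side0.png

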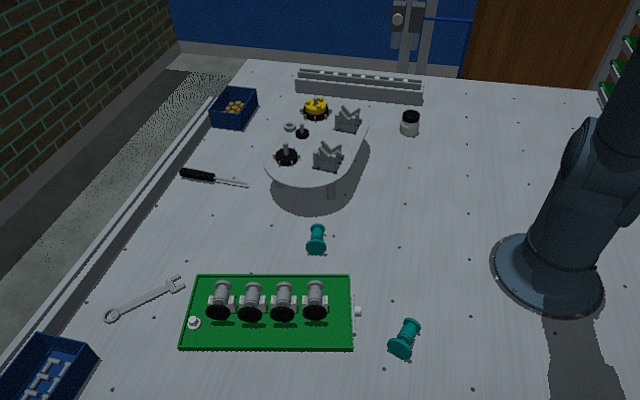

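View pics/top0.png

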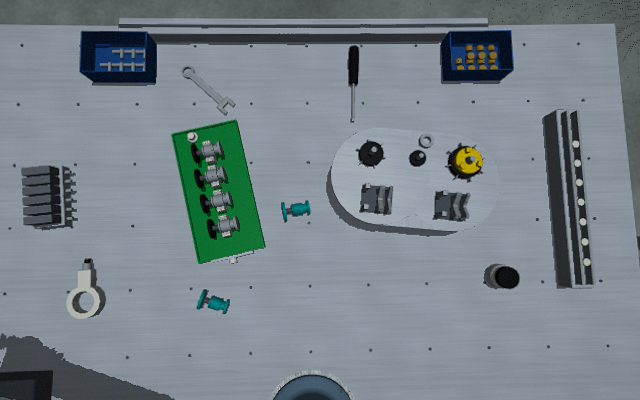

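View pics/wrist0.png

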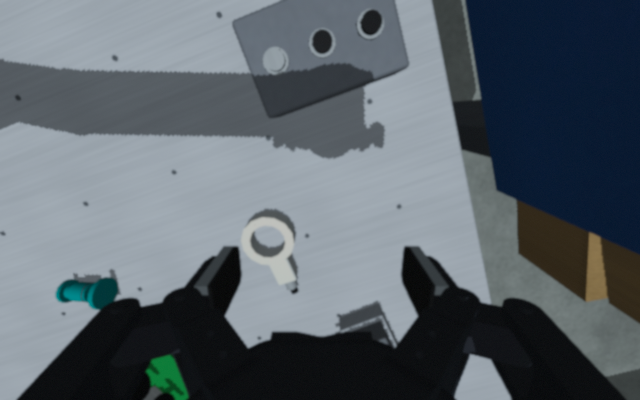

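The top view puts the tray on the left, with four steel buffers at about (225,225), (218,201), (213,175) and (208,150). Their black heads point left. The plug is at (192,136). The fixture is on the right, with holders at about (377,199) and (452,206). Two things could be mistaken for a buffer, both turquoise: (295,210) and (213,301). I'll check with one close crop.

```bash
python3 - <<'E'
import cv2,numpy as np
t=cv2.imread("pics/top0.png"); s=cv2.imread("pics/side0.png")
a=cv2.resize(t[110:280,160:330],(510,510),interpolation=cv2.INTER_CUBIC)
cv2.imwrite("pics/c1.png",a)
b=cv2.resize(t[125:240,325:505],(720,460),interpolation=cv2.INTER_CUBIC)
cv2.imwrite("pics/c2.png",b)
cv2.imwrite("pics/c3.png",cv2.resize(s[85:225,250:380],(520,560),interpolation=cv2.INTER_CUBIC))
E
```

```text
(no output)
```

View pics/c1.png

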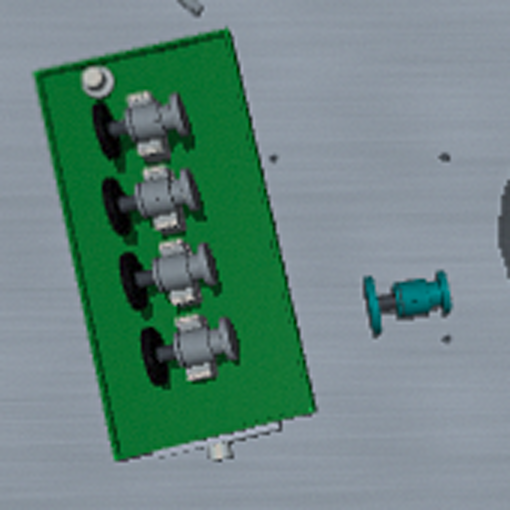

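View pics/c2.png

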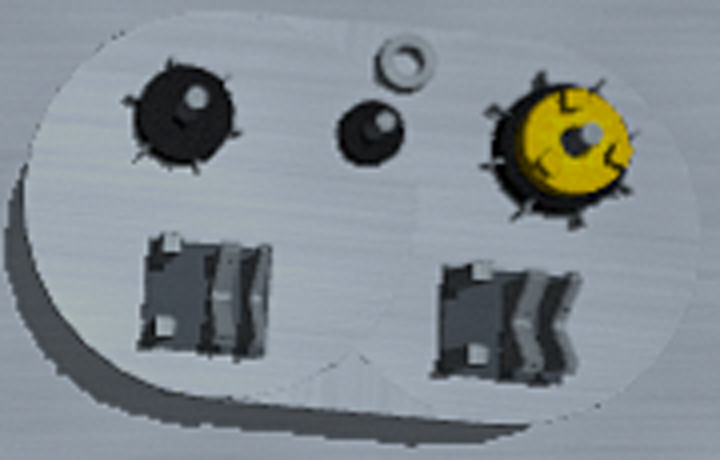

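View pics/c3.png

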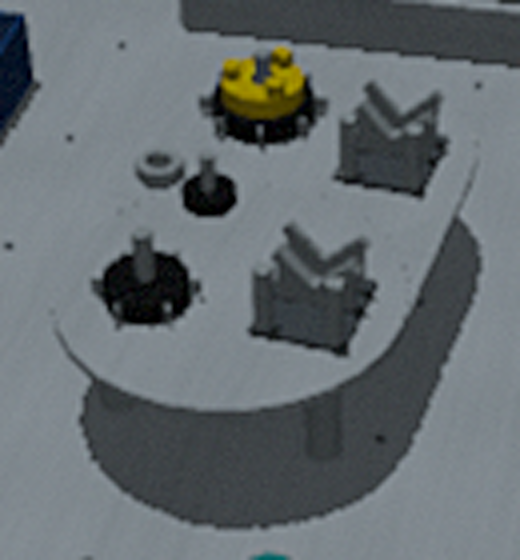

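```bash
cat > h.py <<'E'
import cv2,numpy as np
from workcell import *
from scipy.spatial.transform import Rotation as R
def rays(m,px):
    px=np.atleast_2d(np.asarray(px,float))
    d=np.stack([(px[:,0]-m["cx"])/m["fx"],(px[:,1]-m["cy"])/m["fy"]],1)
    u=d.copy()
    for _ in range(20): u=d/(1+m["k1"]*(u**2).sum(1,keepdims=True))
    return np.c_[u,np.ones(len(u))]
def tool_T(st):
    q=st["ee_rot"]; T=np.eye(4); T[:3,:3]=R.from_quat(np.r_[q[1:],q[0]]).as_matrix(); T[:3,3]=st["tool_pos"]; return T
def ext(name,st=None):
    m=camera_model(name)
    return m["extrinsics"] if name!="wrist" else tool_T(st)@m["tool_from_camera"]
def toplane(name,px,z,st=None):
    m=camera_model(name); E=ext(name,st); d=rays(m,px)@E[:3,:3].T; o=E[:3,3]
    return o+d*((z-o[2])/d[:,2:3])
def proj(name,P,st=None):
    m=camera_model(name); E=np.linalg.inv(ext(name,st)); P=np.atleast_2d(P)@E[:3,:3].T+E[:3,3]
    u=P[:,:2]/P[:,2:]; u=u*(1+m["k1"]*(u**2).sum(1,keepdims=True)); return u*[m["fx"],m["fy"]]+[m["cx"],m["cy"]]
def green(im): # bgr
    h=cv2.cvtColor(im,cv2.COLOR_BGR2HSV); return cv2.inRange(h,(45,120,30),(75,255,255))
def yawvec(deg): a=np.radians(deg); return np.array([np.cos(a),np.sin(a)])
E
python3 - <<'E'
from h import *
for n in ["top","side"]:
    im=cv2.imread(f"pics/{n}0.png"); g=green(im)
    c=max(cv2.findContours(g,cv2.RETR_EXTERNAL,cv2.CHAIN_APPROX_NONE)[0],key=cv2.contourArea)[:,0]
    P=toplane(n,c,0.014)*1000
    r=cv2.minAreaRect(P[:,:2].astype(np.float32)); print(n,r)
im=cv2.imread("pics/top0.png"); h=cv2.cvtColor(im,cv2.COLOR_BGR2HSV)
# black heads in the tray
k=(h[...,2]<45).astype(np.uint8); 
mask=np.zeros_like(k); mask[135:245,185:245]=1
n,l,s,cc=cv2.connectedComponentsWithStats(k*mask)
for i in range(1,n):
    if s[i,4]>20: print(cc[i],s[i],toplane("top",cc[i],0.042)*1000)
E
```

```text
top ((532.9027709960938, 215.21771240234375), (319.9294128417969, 160.47427368164062), 12.707765579223633)
side ((532.951416015625, 222.83335876464844), (319.3968200683594, 165.7218780517578), 12.809396743774414)
[195.08695652 153.4173913 ] [191 143  10  21 115] [[614.7761868 261.1465407  42.       ]]
[198.67768595 178.74380165] [194 169  12  20 121] [[554.74406055 251.91711806  42.        ]]
[204.16528926 203.49586777] [200 194  12  20 121] [[496.7682711  238.44793851  42.        ]]
[211.02479339 228.48760331] [207 219  12  20 121] [[438.94006707 221.97879802  42.        ]]
```

```bash
cat >> h.py <<'E'
def plan(x,y,z,yaw,st=None):
    """target TCP in mm, tool-x yaw in deg; prints row numbers"""
    st=st or read_state(); T=tool_T(st)
    c,s=yawvec(yaw); Rt=np.array([[c,s,0],[s,-c,0],[0,0,-1]])
    rv=R.from_matrix(T[:3,:3].T@Rt).as_rotvec(); sh=T[:3,:3].T@(np.array([x,y,z])-T[:3,3]*1000)
    print("turn",np.round(rv,3),"shift",np.round(sh,1), "rows>=",max(np.linalg.norm(sh)/62.5,np.degrees(np.linalg.norm(rv))/10.7))
E
python3 -c "
from h import *
plan(577,226,250,102.7)"
```

```text
turn [-0.     0.002 -0.556] shift [-246.3  470.7  -37.3] rows>= 8.520858664575144
```

Emit:
apply_moves(targets=[[[0,0.002,-0.556,-246.3,470.7,-37.3,1],[0,0.002,-0.556,-246.3,470.7,-37.3,1],[0,0.002,-0.556,-246.3,470.7,-37.3,1],[0,0.002,-0.556,-246.3,470.7,-37.3,1],[0,0.002,-0.556,-246.3,470.7,-37.3,1],[0,0.002,-0.556,-246.3,470.7,-37.3,1],[0,0.002,-0.556,-246.3,470.7,-37.3,1],[0,0.002,-0.556,-246.3,470.7,-37.3,1],[0,0.002,-0.556,-246.3,470.7,-37.3,1],[0,0.002,-0.556,-246.3,470.7,-37.3,1],[0,0.002,-0.556,-246.3,470.7,-37.3,1]]], force=20)

```text
clock: 1.52
tool_pos: [0.5761, 0.227, 0.2495]
ee_rot: [-0.001, 0.624, 0.781, -0.0]
wrist_force: [-0.2, 0.7, 0.5]
width: 1.0
```

```bash
python3 - <<'E'
from h import *
import pickle
st=read_state(); im=snapshot("wrist")[:,:,::-1].copy(); pickle.dump(st,open("w1.pkl","wb")); cv2.imwrite("pics/w1.png",im)
print(st)
E
```

```text
{'clock': 1.525, 'qpos': array([-0.63536929,  0.29986601,  0.23788084,  1.64365085, -0.07596123,
        1.20869531,  1.41235336]), 'qvel': array([-0.02180123, -0.00466949, -0.02988946,  0.00323549,  0.00139081,
       -0.00175719,  0.00066407]), 'tau': array([ 1.41879279e+00, -3.90552163e+01,  3.45035344e+00, -2.55253458e+01,
        1.46019235e-01, -7.25438964e-03,  4.34563071e-04]), 'tool_pos': array([0.57605478, 0.22702049, 0.24945165]), 'ee_rot': array([-9.98855714e-04,  6.24342324e-01,  7.81150103e-01, -4.26402717e-04]), 'wrist_force': array([-0.24761001,  0.72352886,  0.51819726]), 'moment': array([0.02534526, 0.00341532, 0.0051534 ]), 'width': 1.000060127692201}
```

View pics/w1.png

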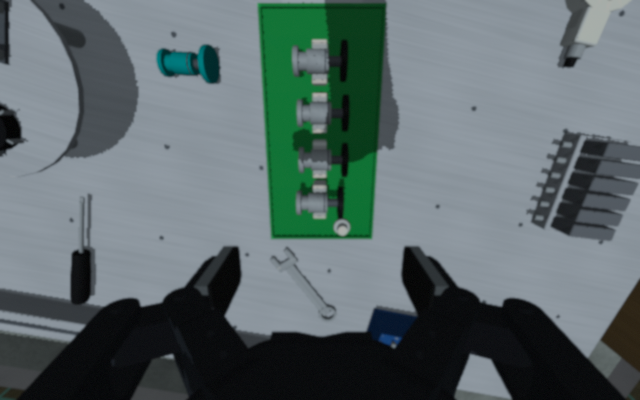

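```bash
python3 - <<'E'
from h import *
im=cv2.imread("pics/w1.png")
cv2.imwrite("pics/w1c.png",cv2.resize(im[30:245,255:390],None,fx=4.3,fy=2.7,interpolation=cv2.INTER_CUBIC)[:,:])
import pickle; st=pickle.load(open("w1.pkl","rb"))
g=green(im); c=max(cv2.findContours(g,cv2.RETR_EXTERNAL,cv2.CHAIN_APPROX_NONE)[0],key=cv2.contourArea)[:,0]
print(cv2.minAreaRect((toplane("wrist",c,0.014,st)[:,:2]*1000).astype(np.float32)))
for x in (0.2,):
  for r in range(40,230,4):
    row=im[r,285:355].astype(int); 
g2=cv2.inRange(cv2.cvtColor(im,cv2.COLOR_BGR2HSV),(45,90,0),(75,255,255))
# rows profile: leftmost / rightmost nongreen
for r in list(range(48,78,3))+list(range(98,130,3))+list(range(145,178,3))+list(range(188,220,3)):
    nz=np.where(g2[r,280:365]==0)[0]+280
    print(r,nz.min() if len(nz) else None,nz.max() if len(nz) else None,end=" | ")
E
```

```text
((532.0336303710938, 217.8477783203125), (315.15802001953125, 157.8868865966797), 12.721414566040039)
48 292 345 | 51 292 345 | 54 292 346 | 57 292 345 | 60 292 345 | 63 292 345 | 66 293 345 | 69 293 345 | 72 294 344 | 75 295 344 | 98 312 347 | 101 297 347 | 104 297 347 | 107 297 347 | 110 297 347 | 113 297 347 | 116 297 347 | 119 297 346 | 122 297 346 | 125 298 345 | 128 312 345 | 145 312 345 | 148 299 346 | 151 299 345 | 154 299 346 | 157 299 346 | 160 298 346 | 163 298 345 | 166 299 345 | 169 299 345 | 172 301 345 | 175 312 326 | 188 312 327 | 191 298 341 | 194 297 341 | 197 296 341 | 200 296 342 | 203 296 341 | 206 296 341 | 209 296 341 | 212 297 341 | 215 313 340 | 218 314 342 |
```

View pics/w1c.png

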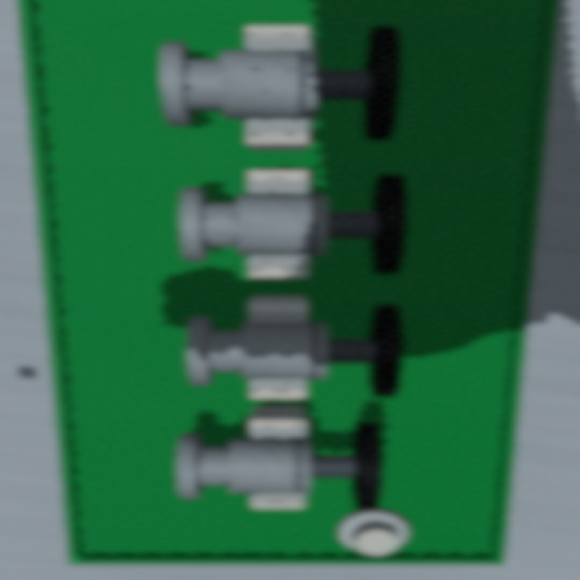

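```bash
python3 - <<'E'
from h import *
import pickle; st=pickle.load(open("w1.pkl","rb"))
yaw=12.72; u=yawvec(yaw); v=np.array([-u[1],u[0]]); C=np.array([532.5,216.5])
im=cv2.imread("pics/w1.png"); gray=im.astype(int)
def loc(P): d=P[:,:2]*1000-C; return np.c_[d@u,d@v]
# subpixel head edge: saturation-like G channel profile across right edge
for r,l,rr in [(60.4,292,345.5),(112,297,347),(159.6,298.5,346),(202.6,296,341.5)]:
    ri=int(round(r))
    G=gray[ri-4:ri+5,:,1].mean(0); 
    S=(gray[ri-4:ri+5,:,1]-gray[ri-4:ri+5,:,2]).mean(0)
    def cross(a,b): # 50% crossing of S between cols a..b
        seg=S[a:b+1]; lo,hi=seg.min(),seg.max(); t=(lo+hi)/2
        k=np.where(np.diff(np.sign(seg-t)))[0]
        return [a+i+(t-seg[i])/(seg[i+1]-seg[i]) for i in k]
    L=cross(int(l)-8,int(l)+5); Rr=cross(int(rr)-4,int(rr)+7)
    print(r,"L",np.round(L,2),"R",np.round(Rr,2))
    pl=loc(toplane("wrist",[[L[0],r]],0.059,st))[0]; pr=loc(toplane("wrist",[[Rr[-1],r]],0.065,st))[0]
    m=loc(toplane("wrist",[[(l+rr)/2,r]],0.050,st))[0]
    mid=(pl[1]+pr[1])/2
    print("   flange v",pl[1].round(1),"head v",pr[1].round(1),"len",(pr[1]-pl[1]).round(1),"mid",mid.round(1),"u@50",m[0].round(1))
# heads from top image: same tray frame
for c in [(195.09,153.42),(198.68,178.74),(204.17,203.5),(211.02,228.49)]:
    print(loc(toplane("top",[c],0.042))[0].round(1))
E
```

```text
60.4 L [291.2] R [347.22]
   flange v -34.0 head v 30.2 len 64.2 mid -1.9 u@50 -88.8
112 L [295.75] R [348.81]
   flange v -30.2 head v 33.8 len 64.0 mid 1.8 u@50 -30.5
159.6 L [297.6] R [347.84]
   flange v -29.4 head v 34.3 len 63.7 mid 2.5 u@50 29.2
202.6 L [295.02] R [343.21]
   flange v -34.2 head v 29.9 len 64.1 mid -2.2 u@50 88.6
[90.1 25.4]
[29.5 29.6]
[-30.   29.3]
[-90.1  26. ]
```

```bash
cat >> h.py <<'E'
YAW=12.72; U=yawvec(YAW); V=np.array([-U[1],U[0]]); C=np.array([532.5,216.5])
def tw(u,v): return C+u*U+v*V
MID=[-2.1,1.5,2.2,-2.4]; UU=[-90,-30,30,90]
E
python3 - <<'E'
from h import *
p=toplane("top",[[192.3,136.7]],0.02)[0,:2]*1000-C; print("plug",p@U,p@V)
for z in (110,28): plan(*tw(-90,MID[0]),z,YAW+90)
E
```

```text
plug 138.15328054430404 28.83287533224281
turn [-0.002 -0.001  0.002] shift [  -3.6 -134.3  139.7] rows>= 3.100937435483346
turn [-0.002 -0.001  0.002] shift [  -3.7 -134.1  221.7] rows>= 4.146268531968166
```

Emit:
apply_moves(targets=[[[-0.002,-0.001,0.002,-3.6,-134.3,139.7,1],[-0.002,-0.001,0.002,-3.6,-134.3,139.7,1],[-0.002,-0.001,0.002,-3.6,-134.3,139.7,1],[-0.002,-0.001,0.002,-3.6,-134.2,180,1],[-0.002,-0.001,0.002,-3.7,-134.1,210,1],[-0.002,-0.001,0.002,-3.7,-134.1,221.7,1],[-0.002,-0.001,0.002,-3.7,-134.1,221.7,1],[-0.002,-0.001,0.002,-3.7,-134.1,221.7,1]]], force=20)

```text
clock: 2.58
tool_pos: [0.4465, 0.1959, 0.0293]
ee_rot: [0.0, 0.624, 0.781, 0.001]
wrist_force: [-0.4, 0.0, 0.5]
width: 0.998
```

```bash
python3 - <<'E'
from h import *
st=read_state(); print(st["tool_pos"],st["wrist_force"],st["width"],(st["tool_pos"][:2]*1000-C)@U,(st["tool_pos"][:2]*1000-C)@V)
cv2.imwrite("pics/w2.png",snapshot("wrist")[:,:,::-1])
E
```

```text
[0.44646692 0.19587441 0.02931668] [-0.41428033  0.02428579  0.50705709] 0.9982124944887604 -88.4631191652713 -1.1760487517653626
```

View pics/w2.png

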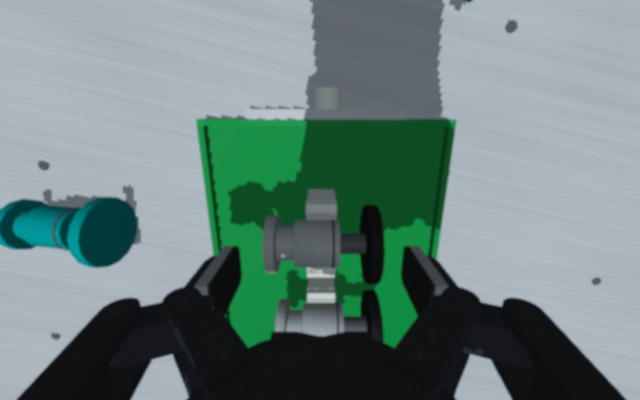

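The first buffer sits midway between the open jaws: flange edge at column 263, head at 383, pads at 240 and 403. Next is a 20 N squeeze.

Emit:
apply_moves(targets=[[[0,0,0,0,0,0,-1],[0,0,0,0,0,0,-1],[0,0,0,0,0,0,-1],[0,0,0,0,0,0,-1],[0,0,0,0,0,0,-1]]], force=20)

```text
clock: 3.25
tool_pos: [0.4488, 0.1931, 0.0319]
ee_rot: [0.002, 0.625, 0.781, 0.001]
wrist_force: [-2.5, -6.1, 15.1]
width: 0.654
```

Emit:
apply_moves(targets=[[[0,0,0,0,0,0,-1],[0,0,0,0,0,0,-1]]])

```text
clock: 3.5
tool_pos: [0.4492, 0.1914, 0.033]
ee_rot: [0.002, 0.626, 0.78, 0.001]
wrist_force: [-2.4, -4.5, 8.2]
width: 0.612
```

```bash
python3 - <<'E'
from h import *
st=read_state(); print(st["tool_pos"],st["wrist_force"],st["width"]*85)
cv2.imwrite("pics/w3.png",snapshot("wrist")[:,:,::-1])
E
```

```text
[0.44917469 0.19138869 0.03296393] [-2.38524866 -4.50072154  8.24272417] 52.01421195994113
```

View pics/w3.png

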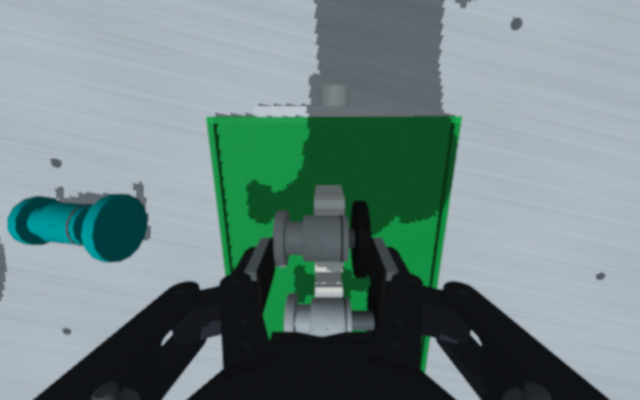

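```bash
python3 - <<'E'
from h import *
plan(*tw(-90,MID[0]),30,YAW+90)
plan(*tw(-30,MID[1]),30,YAW+90)
E
```

```text
turn [ 0.004  0.003 -0.003] shift [ 4.  -3.2  2.9] rows>= 0.09469886396332039
turn [ 0.004  0.003 -0.003] shift [ 7.8 56.8  3.1] rows>= 0.9184592138521784
```

Emit:
apply_moves(targets=[[[0,0,0,0,0,0,1],[0.004,0.003,-0.003,2,-2,0,1],[0.004,0.003,-0.003,4,-3.2,0,1],[0.004,0.003,-0.003,4,-3.2,2.9,1],[0.004,0.003,-0.003,6,25,3,1],[0.004,0.003,-0.003,7.8,56.8,3.1,1],[0.004,0.003,-0.003,7.8,56.8,3.1,1],[0.004,0.003,-0.003,7.8,56.8,3.1,1],[0.004,0.003,-0.003,7.8,56.8,3.1,1]]])

```text
clock: 4.68
tool_pos: [0.5014, 0.2109, 0.0295]
ee_rot: [-0.001, 0.624, 0.781, -0.001]
wrist_force: [-0.1, 0.3, -0.5]
width: 1.003
```

```bash
python3 - <<'E'
from h import *
st=read_state(); print(st["tool_pos"],st["wrist_force"],st["width"]*85)
cv2.imwrite("pics/w4.png",snapshot("wrist")[:,:,::-1])
plan(*tw(-30,MID[1]),30,YAW+90)
E
```

```text
[0.50140626 0.2108691  0.02950772] [-0.13845003  0.31182144 -0.52693893] 85.23722592881165
turn [-0.002 -0.     0.   ] shift [ 0.   1.4 -0.3] rows>= 0.022405728747786558
```

View pics/w4.png

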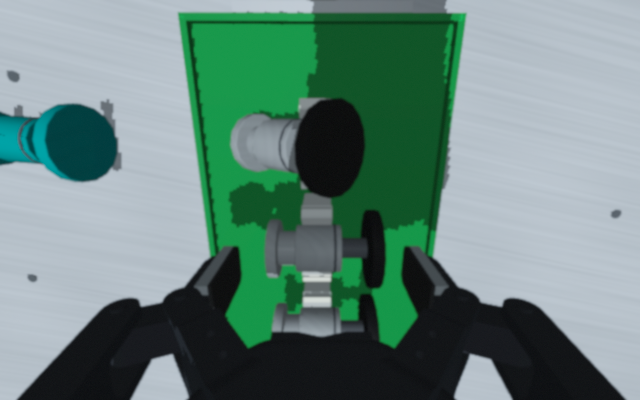

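Buffer 1 gave 12 mm at 20 N, so it is soft. In this picture it has tipped over its rest, head up at (330,147) and flange at (255,143). The release pushed the body off balance. I'll squeeze the others with a limited stroke and follow the release, then mend this one.

Emit:
apply_moves(targets=[[[-0.002,0,0,0,1.4,4.5,1],[-0.002,0,0,0,1.4,4.5,0.34],[-0.002,0,0,0,1.4,4.5,0.34],[-0.002,0,0,0,1.4,4.5,0.34],[-0.002,0,0,0,1.4,3.5,0.34],[-0.002,0,0,0,1.4,3,0.34],[-0.002,0,0,0,1.4,3,0.34]]], force=20)

```text
clock: 5.6
tool_pos: [0.503, 0.2111, 0.0264]
ee_rot: [0.0, 0.624, 0.781, 0.0]
wrist_force: [-0.2, -0.3, -2.3]
width: 0.731
```

```bash
python3 - <<'E'
from h import *
st=read_state(); print(st["tool_pos"],st["wrist_force"],st["width"]*85)
plan(*tw(-30,MID[1]),30,YAW+90)
E
```

```text
[0.50303324 0.21113779 0.02644302] [-0.21896938 -0.31646481 -2.28128671] 62.11639730449092
turn [ 0. -0. -0.] shift [ 0.2 -0.1 -3.6] rows>= 0.05705663389520399
```

Emit:
apply_moves(targets=[[[0,0,0,0.2,0,0,0.34],[0,0,0,0.2,0,0,0.34]]])

```text
clock: 5.85
tool_pos: [0.503, 0.2113, 0.0263]
ee_rot: [0.0, 0.624, 0.781, 0.0]
wrist_force: [-0.1, 1.1, -1.8]
width: 0.729
```

Buffer 2 stalls at 62 mm under 20 N, so it is hard. Now buffer 3.

```bash
python3 - <<'E'
from h import *
plan(*tw(30,MID[2]),25,YAW+90)
E
```

```text
turn [ 0. -0. -0.] shift [ 0.8 60.   1.3] rows>= 0.9595891907187449
```

Emit:
apply_moves(targets=[[[0,0,0,0,0,-0.5,1],[0,0,0,0,0,-0.5,1],[0,0,0,0,0,-0.5,1],[0,0,0,0.8,30,1,1],[0,0,0,0.8,61,1.3,1],[0,0,0,0.8,61,1.3,1],[0,0,0,0.8,61,1.3,1],[0,0,0,0.8,61,1.3,1]]])

```text
clock: 6.85
tool_pos: [0.5609, 0.2252, 0.0247]
ee_rot: [-0.0, 0.624, 0.781, -0.001]
wrist_force: [-0.2, -0.3, -0.2]
width: 0.996
```

```bash
python3 - <<'E'
from h import *
st=read_state(); print(st["tool_pos"],st["wrist_force"],st["width"]*85)
cv2.imwrite("pics/w5.png",snapshot("wrist")[:,:,::-1])
plan(*tw(30,MID[2]),25,YAW+90)
E
```

```text
[0.5608982  0.22520498 0.02467448] [-0.17073176 -0.2791631  -0.24896885] 84.68541985604057
turn [-0.001  0.     0.   ] shift [-0.1  0.2 -0.2] rows>= 0.0057984058762580145
```

View pics/w5.png

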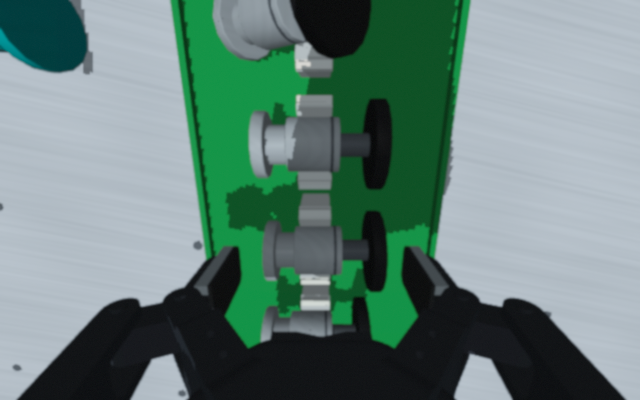

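Buffer 2 lies flat at row 145. Buffer 3 is between the jaws, columns 263 to 388. I'll squeeze it.

Emit:
apply_moves(targets=[[[0,0,0,1,0,0,0.34],[0,0,0,1,0,0,0.34],[0,0,0,1,0,0,0.34],[0,0,0,1,0,-1,0.34],[0,0,0,1,0,-1.5,0.34],[0,0,0,1,0,-1.5,0.34],[0,0,0,1,0,-1.5,0.34]]], force=20)

```text
clock: 7.78
tool_pos: [0.5606, 0.2263, 0.0259]
ee_rot: [-0.0, 0.624, 0.781, -0.001]
wrist_force: [-0.7, 0.2, -0.7]
width: 0.726
```

Emit:
apply_moves(targets=[[[0,0,0,0,0,0,0.34],[0,0,0,0,0,0,0.34]]])

```text
clock: 8.02
tool_pos: [0.5607, 0.2263, 0.0259]
ee_rot: [-0.0, 0.624, 0.781, -0.001]
wrist_force: [-0.9, 0.3, -0.8]
width: 0.731
```

```bash
python3 - <<'E'
from h import *
plan(*tw(90,MID[3]),25,YAW+90)
E
```

```text
turn [-0.001  0.     0.   ] shift [-5.8 60.3  0.9] rows>= 0.9700263543478871
```

Buffer 3 is hard too, stalling at 62 mm. Now buffer 4.

Emit:
apply_moves(targets=[[[0,0,0,0,0,0.5,1],[0,0,0,0,0,0.5,1],[0,0,0,0,0,0.5,1],[0,0,0,-2,30,0.9,1],[0,0,0,-5.8,60.8,0.9,1],[0,0,0,-5.8,60.8,0.9,1],[0,0,0,-5.8,60.8,0.9,1],[0,0,0,-5.8,60.8,0.9,1]]])

```text
clock: 9.02
tool_pos: [0.6199, 0.2341, 0.0246]
ee_rot: [-0.001, 0.624, 0.781, -0.001]
wrist_force: [-0.1, 0.9, -0.5]
width: 0.998
```

```bash
python3 - <<'E'
from h import *
st=read_state(); print(st["tool_pos"],st["wrist_force"],st["width"]*85)
cv2.imwrite("pics/w6.png",snapshot("wrist")[:,:,::-1])
plan(*tw(90,MID[3]),25,YAW+90)
E
```

```text
[0.61990474 0.23411208 0.02460846] [-0.10892622  0.87909444 -0.48400906] 84.83537931585687
turn [-0.003 -0.     0.001] shift [-0.4  0.7 -0.3] rows>= 0.015251670514609404
```

View pics/w6.png

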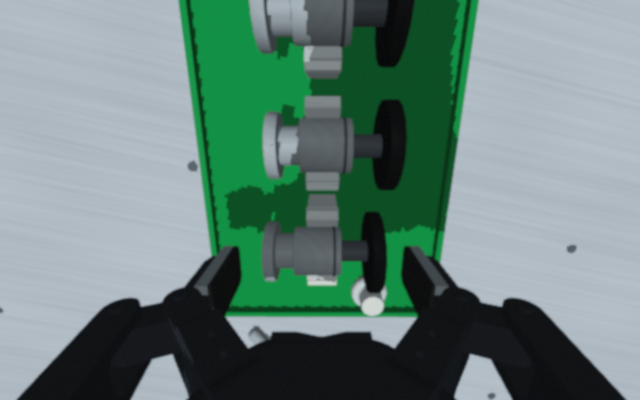

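Emit:
apply_moves(targets=[[[0,0,0,0.5,0.5,0,0.34],[0,0,0,0.5,0.5,0,0.34],[0,0,0,0.5,0.5,0,0.34],[0,0,0,0.5,0.5,-1,0.34],[0,0,0,0.5,0.5,-1.5,0.34],[0,0,0,0.5,0.5,-1.5,0.34],[0,0,0,0.5,0.5,-1.5,0.34]]], force=20)

```text
clock: 9.95
tool_pos: [0.6202, 0.2333, 0.0261]
ee_rot: [-0.001, 0.624, 0.781, -0.002]
wrist_force: [-2.0, -4.8, 3.1]
width: 0.671
```

Buffer 4 reaches 57 mm easily, so it is soft. The two soft ones are buffers 1 and 4. I'll squeeze this one further at 30 N and lift it.

Emit:
apply_moves(targets=[[[0,0,0,0,0,0,-1],[0,0,0,0,0,-0.5,-1],[0,0,0,0,0,-0.5,-1],[0,0,0,0,0,-1,-1],[0,0,0,0,0,-15,-1],[0,0,0,0,0,-40,-1],[0,0,0,0,0,-80,-1],[0,0,0,0,0,-130,-1],[0,0,0,0,0,-190,-1],[0,0,0,0,0,-220,-1],[0,0,0,0,0,-220,-1]]], force=30)

```text
clock: 11.32
tool_pos: [0.6229, 0.2376, 0.2506]
ee_rot: [0.0, 0.623, 0.782, 0.003]
wrist_force: [-0.2, -0.0, -1.6]
width: 0.585
```

```bash
python3 - <<'E'
from h import *
import pickle
st=read_state(); print(st["tool_pos"],st["wrist_force"],st["width"]*85)
cv2.imwrite("pics/w7.png",snapshot("wrist")[:,:,::-1])
pickle.dump(st,open("w7.pkl","wb"))
cv2.imwrite("pics/s7.png",snapshot("side")[:,:,::-1])
cv2.imwrite("pics/t7.png",snapshot("top")[:,:,::-1])
# rough fixture pose from the first top view: holder post tops / plate mask
im=cv2.imread("pics/top0.png")
for c,z in [((377,199),.12),((452,206),.12),((370,153),.14),((418,158),.14),((465,162),.11)]: print(c,toplane("top",[c],z)*1000)
E
```

```text
[0.6229274  0.23764699 0.25062776] [-0.17621952 -0.0325381  -1.64044599] 49.72265757734205
(377, 199) [[ 493.39229692 -148.80498978  120.        ]]
(452, 206) [[ 476.00142233 -309.09047156  120.        ]]
(370, 153) [[ 589.09607976 -133.62673836  140.        ]]
(418, 158) [[ 577.09049155 -234.90773234  140.        ]]
(465, 162) [[ 573.14987961 -346.85936207  110.        ]]
```

View pics/w7.png

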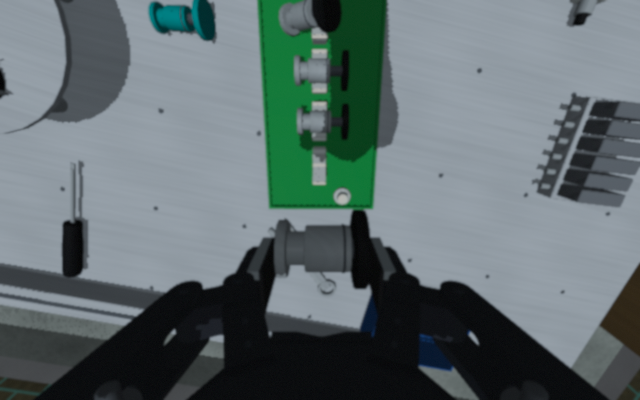

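View pics/s7.png

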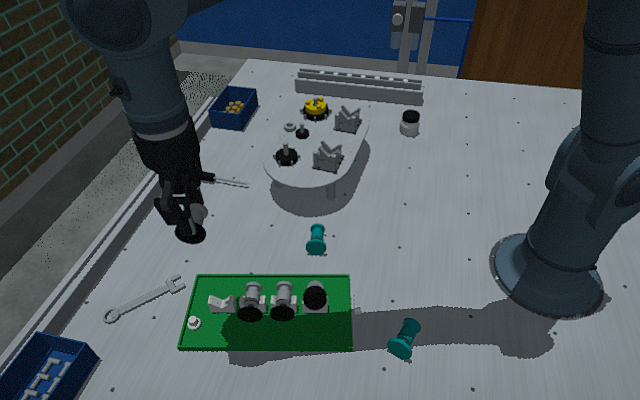

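Buffer 4 is held square in the jaws, with its flange at (283,247) and head at (360,247). The other two rest fine, and buffer 1 is still tipped at (310,15). I'll move over the fixture to measure the holders.

```bash
python3 - <<'E'
from h import *
plan(560,-235,265,83.8)
E
```

```text
turn [-0.008  0.002  0.332] shift [-445.  -162.2  -19.7] rows>= 7.584946376343643
```

Emit:
apply_moves(targets=[[[-0.008,0.002,0.332,-445,-162.2,-19.7,-1],[-0.008,0.002,0.332,-445,-162.2,-19.7,-1],[-0.008,0.002,0.332,-445,-162.2,-19.7,-1],[-0.008,0.002,0.332,-445,-162.2,-19.7,-1],[-0.008,0.002,0.332,-445,-162.2,-19.7,-1],[-0.008,0.002,0.332,-445,-162.2,-19.7,-1],[-0.008,0.002,0.332,-445,-162.2,-19.7,-1],[-0.008,0.002,0.332,-445,-162.2,-19.7,-1],[-0.008,0.002,0.332,-445,-162.2,-19.7,-1],[-0.008,0.002,0.332,-445,-162.2,-19.7,-1]]])

```text
clock: 12.72
tool_pos: [0.5595, -0.2331, 0.2628]
ee_rot: [-0.002, 0.744, 0.668, -0.0]
wrist_force: [0.1, -0.6, -1.7]
width: 0.587
```

```bash
python3 - <<'E'
from h import *
import pickle
st=read_state(); print(st["tool_pos"],st["wrist_force"],st["width"]*85, st["qvel"].round(3))
im=snapshot("wrist")[:,:,::-1]
cv2.imwrite("pics/w8.png",im)
pickle.dump(st,open("w8.pkl","wb"))
E
```

```text
[ 0.55954889 -0.23312956  0.26279128] [ 0.07701465 -0.63841239 -1.69441587] 49.90096814113927 [-0.021 -0.007 -0.028 -0.008  0.002  0.001 -0.001]
```

View pics/w8.png

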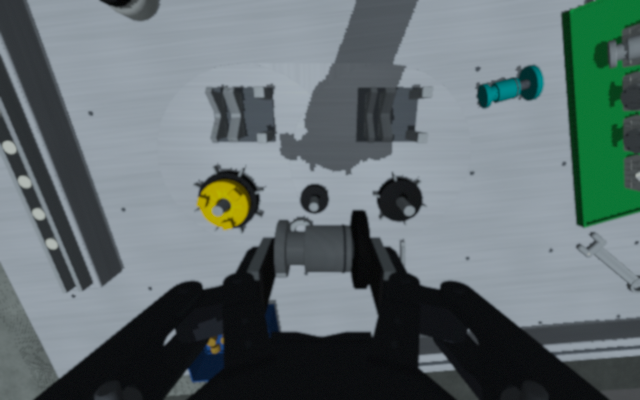

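```bash
python3 - <<'E'
from h import *
im=cv2.imread("pics/w8.png")
a=cv2.resize(im[75:155,195:285],None,fx=6,fy=6,interpolation=cv2.INTER_CUBIC)
b=cv2.resize(im[75:155,345:440],None,fx=6,fy=6,interpolation=cv2.INTER_CUBIC)
cv2.imwrite("pics/w8a.png",a);cv2.imwrite("pics/w8b.png",b)
E
```

```text
(no output)
```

View pics/w8a.png

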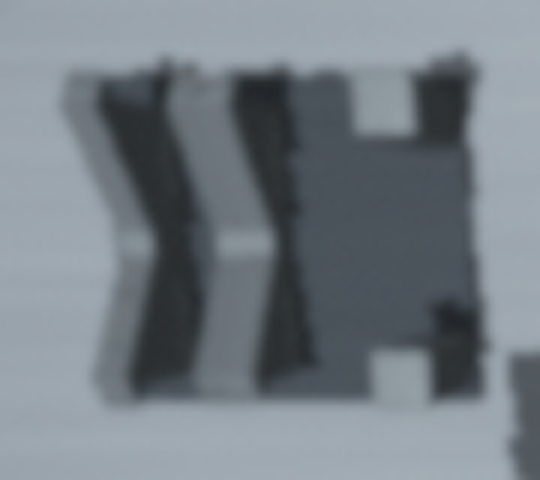

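View pics/w8b.png

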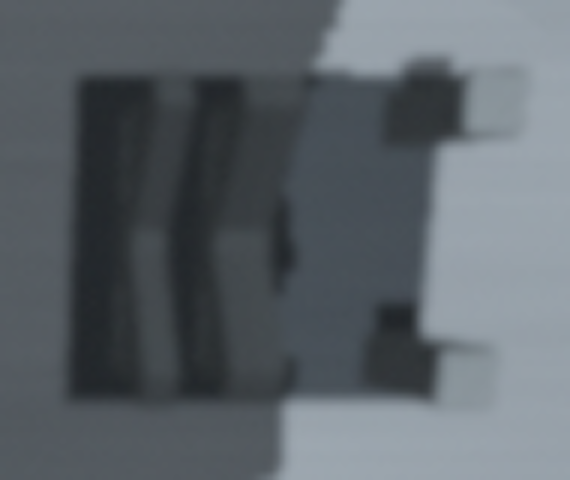

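```bash
python3 - <<'E'
from h import *
import pickle; st=pickle.load(open("w8.pkl","rb"))
def A(x,y): return (195+(x+.5)/6-.5,75+(y+.5)/6-.5)
def B(x,y): return (345+(x+.5)/6-.5,75+(y+.5)/6-.5)
W=lambda px,z: toplane("wrist",[px],z,st)[0,:2]*1000
# post tops: left-edge, rows ; inner corners
pts={"a":dict(up_face=A(351,103),lo_face=A(370,376),up_in=A(383,137),lo_in=A(400,349)),
     "b":dict(up_face=B(464,103),lo_face=B(437,376),up_in=B(495,137),lo_in=B(466,346))}
H={}
for k,p in pts.items():
    q={n:W(x,.138) for n,x in p.items()}
    print(k,{n:v.round(1) for n,v in q.items()}, "gap",np.linalg.norm(q["up_in"]-q["lo_in"]).round(1))
    H[k]=q
def mid(k): return (H[k]["up_face"]+H[k]["lo_face"])/2
d=mid("b")-mid("a"); th=np.degrees(np.arctan2(d[1],d[0])); print("face dist",np.linalg.norm(d),"y dir",th)
fy=yawvec(th); fx=np.array([fy[1],-fy[0]])
for k in "ab":
    m=(H[k]["up_in"]+H[k]["lo_in"])/2; f=mid(k)
    hp=fy*(f@fy-48)+fx*(m@fx)
    print(k,"holder",hp.round(1), "face per post",(H[k]["up_face"]@fy).round(1),(H[k]["lo_face"]@fy).round(1))
# forks: tips
for n,px,z in [("a fork tip near L",A(65,80),.132),("a fork tip near R",A(100,80),.132),("a fork far L",A(95,395),.132),("a fork far R",A(131,395),.132),
 ("a apex L",A(120,243),.1119),("a apexR",A(153,243),.1119),
 ("b apex L",B(131,232),.1119),("b apex R",B(163,232),.1119)]:
    w=W(px,z); print(n,w.round(1),"y",(w@fy).round(1),"x",(w@fx).round(1))
print({k:((H[k]["up_in"]+H[k]["lo_in"])/2@fx).round(1) for k in "ab"})
E
```

```text
a {'up_face': array([ 459.3, -288.6]), 'lo_face': array([ 502.2, -293.1]), 'up_in': array([ 464.9, -284.4]), 'lo_in': array([ 498.4, -287.3])} gap 33.6
b {'up_face': array([ 476.7, -125.9]), 'lo_face': array([ 519.7, -130.4]), 'up_in': array([ 482.4, -120.9]), 'lo_in': array([ 515.2, -125.5])} gap 33.1
face dist 163.66760075574132 y dir 83.88972151003298
a holder [ 476.  -338.7] face per post -238.1 -238.0
b holder [ 493.2 -175.9] face per post -74.5 -74.3
a fork tip near L [ 450.3 -335.9] y -286.1 x 483.5
a fork tip near R [ 450.9 -330.2] y -280.3 x 483.5
a fork far L [ 500.7 -342.4] y -287.2 x 534.3
a fork far R [ 501.4 -336.2] y -280.9 x 534.3
a apex L [ 475.8 -339.9] y -287.4 x 509.3
a apexR [ 476.4 -334. ] y -281.4 x 509.3
b apex L [ 491.3 -176.4] y -123.1 x 507.3
b apex R [ 491.9 -170.7] y -117.3 x 507.3
{'a': np.float64(509.3), 'b': np.float64(509.1)}
```

```bash
cat >> h.py <<'E'
FY=yawvec(83.89); FX=np.array([FY[1],-FY[0]])
H2=FY*-122.4+FX*509.2; H1=FY*-286.1+FX*509.2
def fl(st): # tool in frame of holder 2 / 1: y offsets
    p=st["tool_pos"][:2]*1000; return "x %.1f  y-H2 %.1f  y-H1 %.1f z %.1f"%((p@FX-509.2),p@FY+122.4,p@FY+286.1,st["tool_pos"][2]*1000)
E
python3 - <<'E'
from h import *
import pickle; st=pickle.load(open("w8.pkl","rb")); T=tool_T(st)
for dz in (0,-11,-15,-20): print(dz,proj("wrist",(T@np.array([0,0,dz/1000,1]))[:3],st).round(1))
print(H1,H2)
p=H2+16.5*FY
plan(*p,250,83.89); plan(*p,165,83.89)
E
```

```text
0 [[321.6 235. ]]
-11 [[321.6 242.8]]
-15 [[321.7 245.9]]
-20 [[321.7 250. ]]
[ 475.85562804 -338.67280857] [ 493.27946552 -175.90272567]
turn [-0.002 -0.002  0.001] shift [ 65.6 -72.3  13.4] rows>= 1.5760462649680826
turn [-0.002 -0.002  0.001] shift [ 65.4 -72.1  98.4] rows>= 2.2146079461000077
```

Emit:
apply_moves(targets=[[[-0.002,-0.002,0.001,30,-33,13,-1],[-0.002,-0.002,0.001,65.6,-72.3,13.4,-1],[-0.002,-0.002,0.001,65.5,-72.2,60,-1],[-0.002,-0.002,0.001,65.4,-72.1,98.4,-1],[-0.002,-0.002,0.001,65.4,-72.1,98.4,-1],[-0.002,-0.002,0.001,65.4,-72.1,98.4,-1],[-0.002,-0.002,0.001,65.4,-72.1,98.4,-1]]])

```text
clock: 13.65
tool_pos: [0.497, -0.1597, 0.167]
ee_rot: [0.001, 0.743, 0.669, 0.001]
wrist_force: [-0.2, -0.0, -0.2]
width: 0.585
```

```bash
python3 - <<'E'
from h import *
import pickle
st=read_state(); print(fl(st),st["wrist_force"],st["width"]*85)
cv2.imwrite("pics/w9.png",snapshot("wrist")[:,:,::-1])
s=snapshot("side")[:,:,::-1]; cv2.imwrite("pics/s9.png",cv2.resize(s[90:210,270:420],None,fx=5,fy=4.5,interpolation=cv2.INTER_CUBIC))
pickle.dump(st,open("w9.pkl","wb"))
p=H2+16.5*FY
plan(*p,130,83.89); plan(*p,110,83.89)
E
```

```text
x 1.9  y-H2 16.5  y-H1 180.2 z 167.0 [-0.21852268 -0.03542647 -0.23446162] 49.712406828184555
turn [0.003 0.    0.   ] shift [ 0.2 -1.5 36.6] rows>= 0.5865500838107413
turn [0.003 0.    0.   ] shift [ 0.2 -1.6 56.6] rows>= 0.9063903386068487
```

View pics/w9.png

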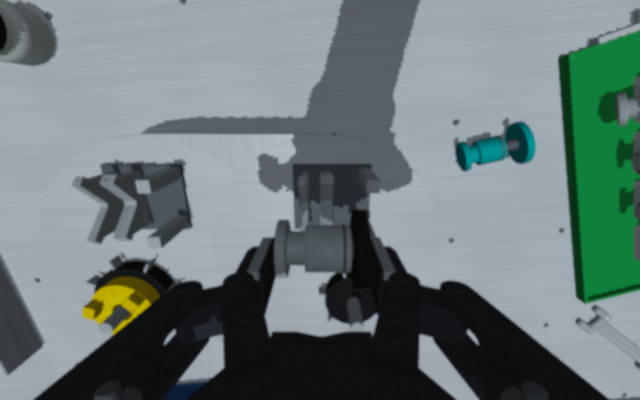

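View pics/s9.png

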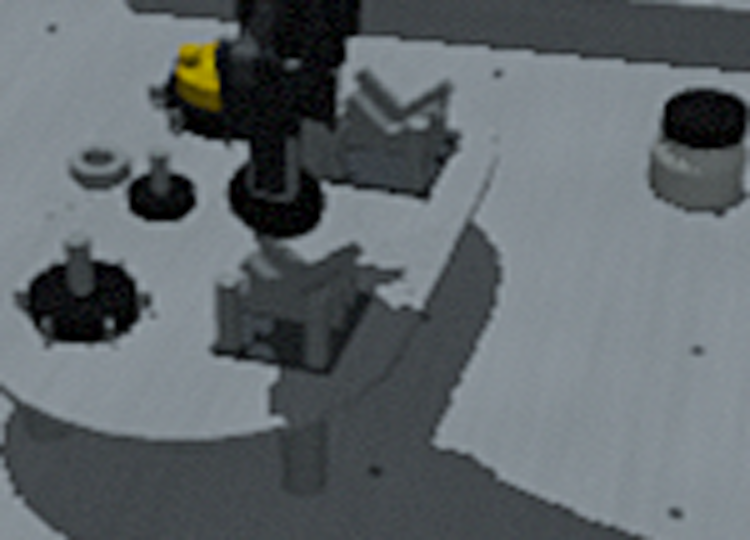

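Buffer 4 is above holder 2 with the groove over the fork. The side view shows the finger lined up with the post gap. I'll lower it.

Emit:
apply_moves(targets=[[[0.003,0,0,0.2,-1.5,30,-1],[0.003,0,0,0.2,-1.6,45,-1],[0.003,0,0,0.2,-1.7,52,-1],[0.003,0,0,0.2,-1.7,54,-1],[0.003,0,0,0.2,-1.7,54,-1]]])

```text
clock: 14.38
tool_pos: [0.4947, -0.1595, 0.1129]
ee_rot: [-0.0, 0.744, 0.668, -0.0]
wrist_force: [-1.5, 0.2, -1.3]
width: 0.583
```

```bash
python3 - <<'E'
from h import *
st=read_state(); print(fl(st),st["wrist_force"],st["moment"],st["width"]*85)
E
```

```text
x -0.4  y-H2 16.5  y-H1 180.2 z 112.9 [-1.50898718  0.23366798 -1.3030966 ] [ 0.10099849  0.37173312 -0.02304535] 49.54657425061664
```

Emit:
apply_moves(targets=[[[0,0,0,0,0,1.5,-1],[0,0,0,0,0,3,-1],[0,0,0,0,0,3,-1]]])

```text
clock: 14.75
tool_pos: [0.4947, -0.1595, 0.1126]
ee_rot: [-0.001, 0.744, 0.668, 0.0]
wrist_force: [-7.4, 1.9, 13.6]
width: 0.587
```

```bash
python3 - <<'E'
from h import *
st=read_state(); print(fl(st),st["wrist_force"],st["moment"],st["width"]*85)
cv2.imwrite("pics/w10.png",snapshot("wrist")[:,:,::-1])
s=snapshot("side")[:,:,::-1]; cv2.imwrite("pics/s10.png",cv2.resize(s[90:210,270:420],None,fx=5,fy=4.5,interpolation=cv2.INTER_CUBIC))
E
```

```text
x -0.3  y-H2 16.4  y-H1 180.1 z 112.6 [-7.35179521  1.85473929 13.63037366] [0.42947845 1.58474688 0.00559881] 49.88702960400897
```

View pics/w10.png

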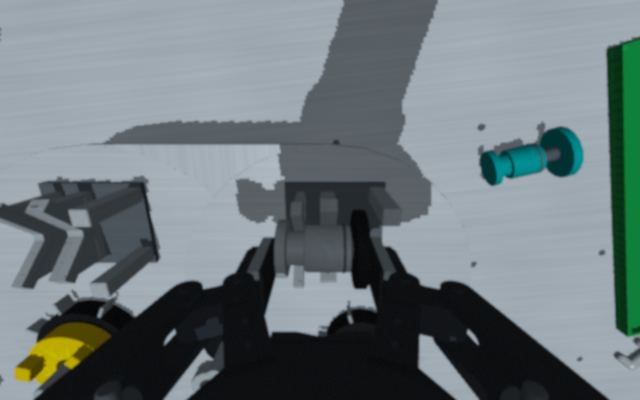

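View pics/s10.png

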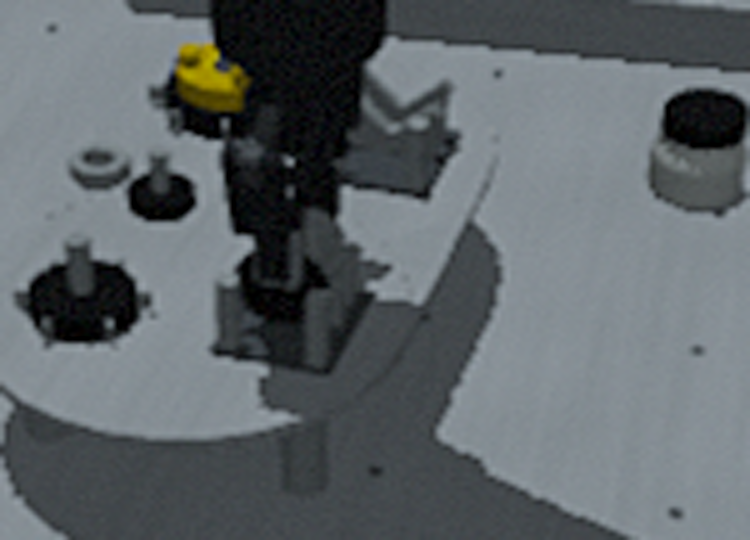

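Contact at z 112.6 comes with a sideways push of -7 N, so the buffer is touching one flank of the vee. I'll ease it towards -x and down.

Emit:
apply_moves(targets=[[[0,0,0,0,-1.5,0,-1],[0,0,0,0,-2,1,-1],[0,0,0,0,-2,2,-1],[0,0,0,0,-2,2,-1]]])

```text
clock: 15.35
tool_pos: [0.4935, -0.1595, 0.1116]
ee_rot: [-0.001, 0.744, 0.668, 0.001]
wrist_force: [-2.0, 0.5, 6.6]
width: 0.581
```

```bash
python3 - <<'E'
from h import *
st=read_state(); print(fl(st),st["wrist_force"],st["moment"],st["width"]*85)
im=snapshot("wrist")[:,:,::-1]
cv2.imwrite("pics/w11.png",cv2.resize(im[170:310,250:410],None,fx=4.5,fy=4.2,interpolation=cv2.INTER_CUBIC))
E
```

```text
x -1.5  y-H2 16.3  y-H1 180.0 z 111.6 [-1.9985162   0.52685912  6.60521502] [ 0.10787854  0.4979748  -0.01928724] 49.38786100292217
```

View pics/w11.png

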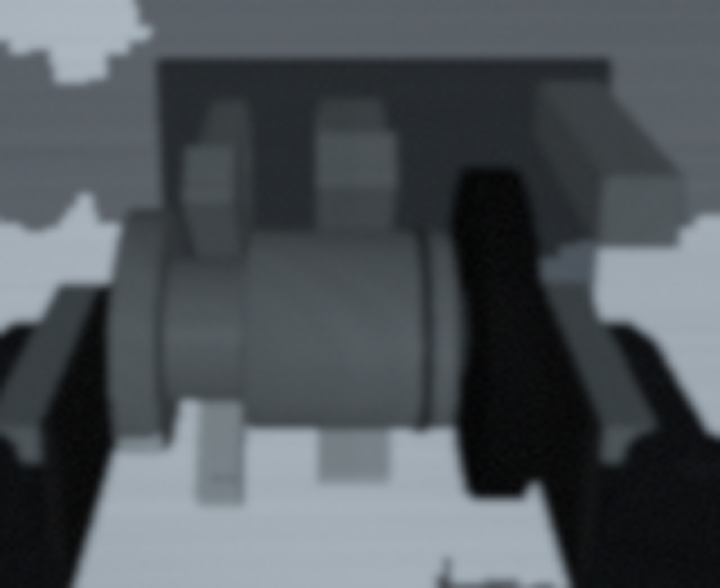

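The crop shows the fork plate (columns 185–245) inside the groove, between the flange edge at 165 and the barrel shoulder at 245. I'll push slightly further to confirm it has bottomed.

Emit:
apply_moves(targets=[[[0,0,0,0.3,-0.5,1.5,-1],[0,0,0,0.3,-0.5,2,-1],[0,0,0,0.3,-0.5,2,-1]]])

```text
clock: 15.78
tool_pos: [0.4936, -0.1595, 0.1115]
ee_rot: [-0.001, 0.744, 0.668, 0.001]
wrist_force: [-4.8, 1.9, 11.7]
width: 0.585
```

```bash
python3 - <<'E'
from h import *
st=read_state(); print(fl(st),st["wrist_force"],st["moment"],st["width"]*85)
E
```

```text
x -1.5  y-H2 16.3  y-H1 180.0 z 111.5 [-4.84667974  1.94251188 11.72406066] [ 0.23836249  1.01301611 -0.01912417] 49.75426604711473
```

Emit:
apply_moves(targets=[[[0,0,0,0,0,1,0.25],[0,0,0,0,0,1,0.32],[0,0,0,0,0,1,0.4],[0,0,0,0,0,1,0.5],[0,0,0,0,0,1,0.7],[0,0,0,0,0,1,1],[0,0,0,0,0,0,1],[0,0,0,0,0,0,1]]])

```text
clock: 16.77
tool_pos: [0.4937, -0.1599, 0.1117]
ee_rot: [-0.001, 0.744, 0.668, 0.001]
wrist_force: [0.4, -0.3, 0.8]
width: 1.0
```

```bash
python3 - <<'E'
from h import *
st=read_state(); print(fl(st),st["wrist_force"],st["width"]*85)
im=snapshot("wrist")[:,:,::-1]
cv2.imwrite("pics/w12.png",cv2.resize(im[170:310,230:420],None,fx=4,fy=4,interpolation=cv2.INTER_CUBIC))
E
```

```text
x -1.3  y-H2 15.9  y-H1 179.6 z 111.7 [ 0.42224799 -0.25365463  0.79737489] 84.96386537291963
```

View pics/w12.png

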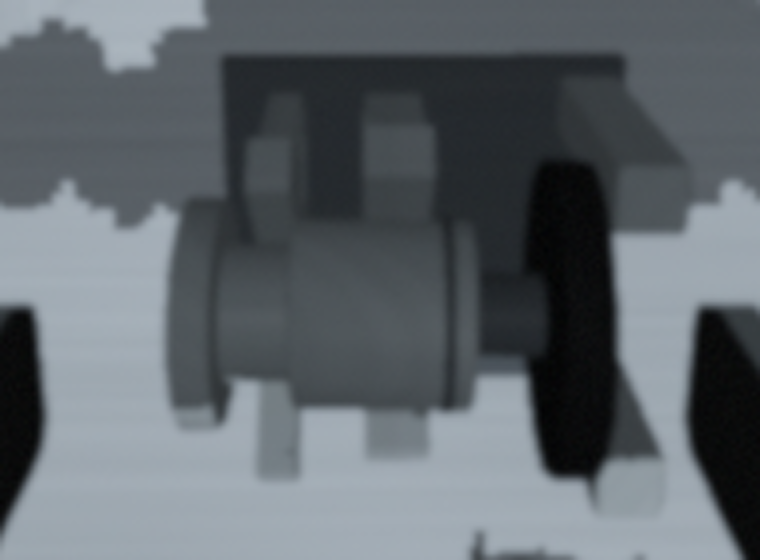

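Buffer 4 is seated: the head lies against both posts and the fork is in the groove. I'll lift off and go back to look at tipped buffer 1.

```bash
python3 - <<'E'
from h import *
st=read_state(); p=st["tool_pos"]*1000
plan(p[0],p[1],230,83.89); plan(*tw(-30,0),180,YAW+90)
s=cv2.imread("pics/s7.png"); t=cv2.imread("pics/t7.png")
cv2.imwrite("pics/c7.png",np.hstack([cv2.resize(s[265:345,260:350],(400,356),interpolation=cv2.INTER_CUBIC),cv2.resize(t[180:260,180:270],(400,356),interpolation=cv2.INTER_CUBIC)]))
E
```

```text
turn [ 0.    -0.002 -0.001] shift [   0.3    0.  -118.4] rows>= 1.8937587233482671
turn [ 0.001 -0.002 -0.329] shift [368.8 -30.1 -67.5] rows>= 6.017680421928175
```

View pics/c7.png

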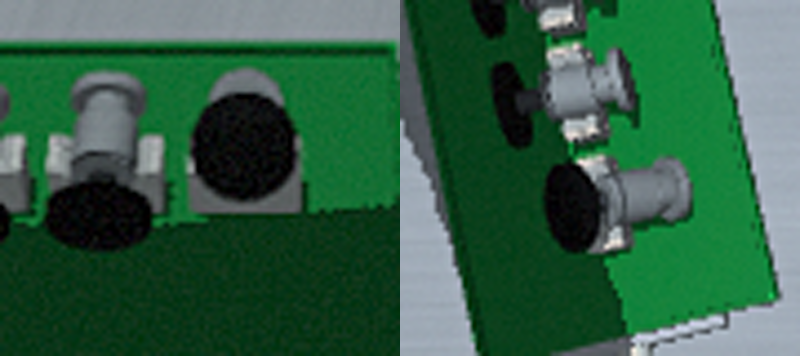

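In these crops buffer 1 leans about 45°: flange on the tray floor, barrel on the rest's edge, head up over the rest. I'll go and measure it close up.

```bash
python3 - <<'E'
from h import *
plan(*tw(-35,10),105,YAW+90); plan(*tw(-35,10),180,YAW+90)
E
```

```text
turn [ 0.001 -0.002 -0.329] shift [376.4 -38.    7.5] rows>= 6.054976473460923
turn [ 0.001 -0.002 -0.329] shift [376.6 -38.  -67.5] rows>= 6.152053399492005
```

Emit:
apply_moves(targets=[[[0,0,0,0,0,-60,1],[0,0,0,0,0,-118,1],[0.001,-0.002,-0.15,60,-10,-118,1],[0.001,-0.002,-0.329,120,-38,-118,1],[0.001,-0.002,-0.329,180,-38,-100,1],[0.001,-0.002,-0.329,240,-38,-80,1],[0.001,-0.002,-0.329,300,-38,-60,1],[0.001,-0.002,-0.329,360,-38,-40,1],[0.001,-0.002,-0.329,376.4,-38,0,1],[0.001,-0.002,-0.329,376.4,-38,7.5,1],[0.001,-0.002,-0.329,376.4,-38,7.5,1],[0.001,-0.002,-0.329,376.4,-38,7.5,1]]])

```text
clock: 18.32
tool_pos: [0.4978, 0.2169, 0.1066]
ee_rot: [0.001, 0.626, 0.78, 0.001]
wrist_force: [0.0, -0.4, -0.5]
width: 1.0
```

```bash
cat >> h.py <<'E'
def tl(st): p=st["tool_pos"][:2]*1000-C; return "u %.1f v %.1f z %.1f"%(p@U,p@V,st["tool_pos"][2]*1000)
E
python3 - <<'E'
from h import *
import pickle
st=read_state(); print(tl(st),st["wrist_force"],st["width"]*85)
cv2.imwrite("pics/w13.png",snapshot("wrist")[:,:,::-1]); pickle.dump(st,open("w13.pkl","wb"))
cv2.imwrite("pics/s13.png",snapshot("side")[:,:,::-1])
E
```

```text
u -33.8 v 8.0 z 106.6 [ 0.00421442 -0.44042674 -0.47824169] 84.99486705271066
```

View pics/w13.png

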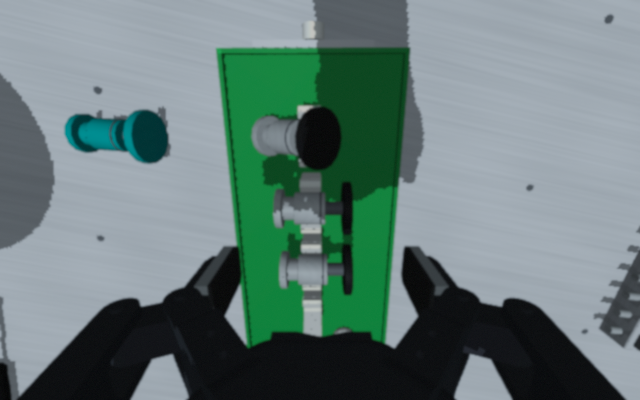

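View pics/s13.png

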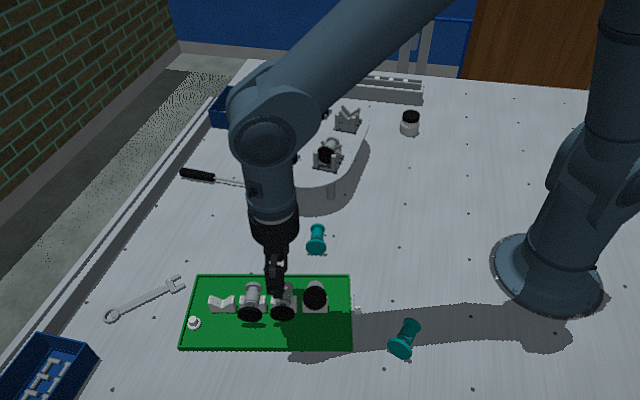

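```bash
python3 - <<'E'
from h import *
import pickle; st=pickle.load(open("w13.pkl","rb"))
def P(u,v,z): return [*(tw(u,v)/1000),z/1000]
for n,q in dict(headC=P(-90,9.7,60.7),headface=P(-90,12,63),flangeC=P(-90,-31,20),headtop=P(-90,-6.6,77),headbot=P(-90,28,47),restL=P(-90,-9,22)).items():
    print(n,proj("wrist",q,st).round(1),proj("side",q).round(1))
plan(*tw(-90,24),110,YAW+90); plan(*tw(-90,24),58,YAW+90); plan(*tw(-90,50),58,YAW+90)
E
```

```text
headC [[323.7 138.5]] [[315.1 298.1]]
headface [[326.8 138.8]] [[315.1 298.5]]
flangeC [[276.7 134.3]] [[316.  291.4]]
headtop [[299.9 140.9]] [[315.1 285.6]]
headbot [[346.9 136.8]] [[315.1 310.8]]
restL [[301.7 134.4]] [[315.8 300.6]]
turn [ 0.003 -0.001 -0.003] shift [ 15.2 -56.3  -3.4] rows>= 0.9348305431962141
turn [ 0.003 -0.001 -0.003] shift [ 15.1 -56.5  48.6] rows>= 1.2161827372405658
turn [ 0.003 -0.001 -0.003] shift [ 41.1 -56.5  48.6] rows>= 1.3625261679476748
```

The model of the tipped pose matches the picture, with the head ellipse centred at (319,137). I'll lower one open finger behind the raised head rim and push gently towards the head side so it rolls back flat.

Emit:
apply_moves(targets=[[[0.003,-0.001,-0.003,13,-40,-3,1],[0.003,-0.001,-0.003,13,-56.5,-3,1],[0.003,-0.001,-0.003,13,-56.5,20,1],[0.003,-0.001,-0.003,13,-56.5,40,1],[0.003,-0.001,-0.003,13,-56.5,49,1],[0.003,-0.001,-0.003,16,-56.5,49,1],[0.003,-0.001,-0.003,21,-56.5,49,1],[0.003,-0.001,-0.003,26,-56.5,49,1],[0.003,-0.001,-0.003,30,-56.5,49,1],[0.003,-0.001,-0.003,34,-56.5,49,1]]])

```text
clock: 19.68
tool_pos: [0.4353, 0.239, 0.0578]
ee_rot: [0.0, 0.624, 0.781, 0.0]
wrist_force: [0.6, 0.2, -0.3]
width: 0.999
```

```bash
python3 - <<'E'
from h import *
import pickle
st=read_state(); print(tl(st),st["wrist_force"],st["width"]*85)
cv2.imwrite("pics/w14.png",snapshot("wrist")[:,:,::-1]); pickle.dump(st,open("w14.pkl","wb"))
E
```

```text
u -89.9 v 43.3 z 57.8 [ 0.60257344  0.16311032 -0.25021777] 84.90220356647337
```

View pics/w14.png

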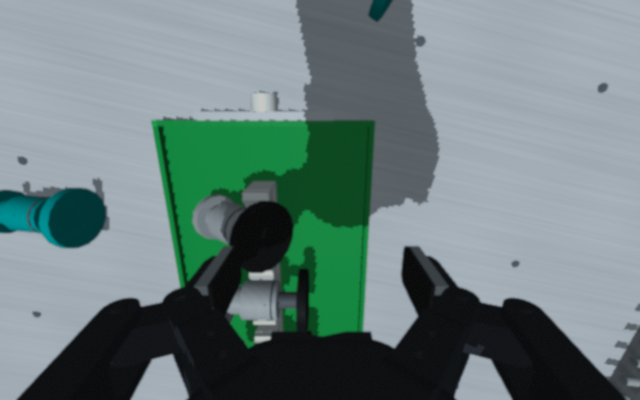

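```bash
python3 - <<'E'
from h import *
import pickle; st=pickle.load(open("w14.pkl","rb"))
im=cv2.imread("pics/w14.png"); a=cv2.convertScaleAbs(im[170:320,180:330],alpha=1.6,beta=15)
cv2.imwrite("pics/w14c.png",cv2.resize(a,None,fx=4,fy=4,interpolation=cv2.INTER_CUBIC))
def P(u,v,z): return [*(tw(u,v)/1000),z/1000]
for n,q in dict(headC=P(-90,9.7,60.7),flangeC=P(-90,-31,20),headtop=P(-90,-6.6,77),restC=P(-90,0,22)).items(): print(n,proj("wrist",q,st).round(1))
E
```

```text
headC [[268.1 237. ]]
flangeC [[224.7 214. ]]
headtop [[234.3 249.4]]
restC [[264.7 214.9]]
```

View pics/w14c.png

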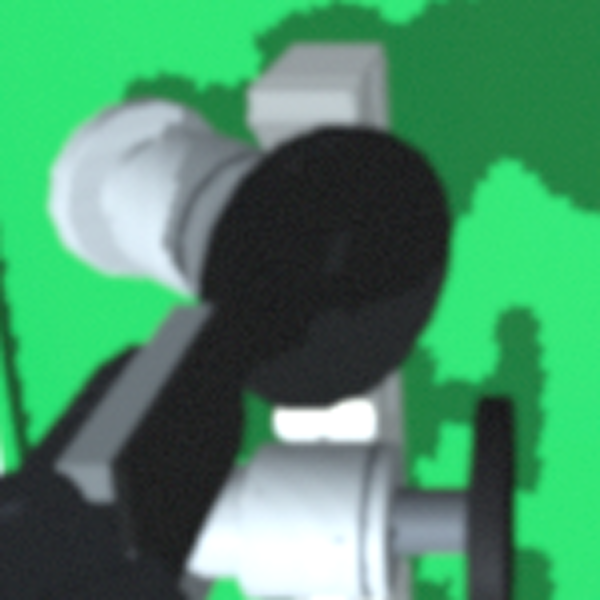

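The buffer hasn't moved. The finger's edge at (232,247) is just reaching the head rim, so I'll keep pushing and watch the force.

Emit:
apply_moves(targets=[[[0,0,0,4,0,2,1],[0,0,0,8,0,4,1],[0,0,0,12,0,4,1]]])

```text
clock: 20.1
tool_pos: [0.4321, 0.2514, 0.0535]
ee_rot: [-0.0, 0.624, 0.781, -0.0]
wrist_force: [-0.5, 0.4, 0.1]
width: 0.998
```

```bash
python3 - <<'E'
from h import *
import pickle
st=read_state(); print(tl(st),st["wrist_force"],st["width"]*85)
im=snapshot("wrist")[:,:,::-1];pickle.dump(st,open("w15.pkl","wb"))
a=cv2.convertScaleAbs(im[150:350,130:370],alpha=1.6,beta=15)
cv2.imwrite("pics/w15.png",cv2.resize(a,None,fx=3,fy=3,interpolation=cv2.INTER_CUBIC))
E
```

```text
u -90.2 v 56.2 z 53.5 [-0.51215515  0.44958011  0.12939515] 84.84650737218337
```

View pics/w15.png

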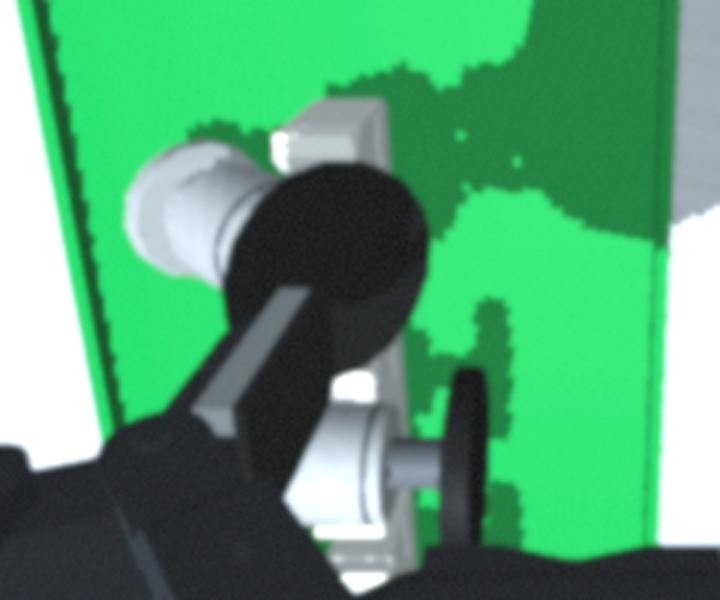

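```bash
python3 - <<'E'
from h import *
import pickle; st=pickle.load(open("w13.pkl","rb"))
def blob(fn,x0,x1,y0,y1,th=45):
    im=cv2.imread(fn); k=(cv2.cvtColor(im,cv2.COLOR_BGR2HSV)[...,2]<th).astype(np.uint8); m=np.zeros_like(k); m[y0:y1,x0:x1]=1
    n,l,s,cc=cv2.connectedComponentsWithStats(k*m); i=1+np.argmax(s[1:,4])
    c=max(cv2.findContours((l==i).astype(np.uint8),cv2.RETR_EXTERNAL,cv2.CHAIN_APPROX_NONE)[0],key=len)
    return cv2.fitEllipse(c)
e={"wrist":blob("pics/w13.png",290,345,100,172),"side":blob("pics/s7.png",300,332,278,315),"top":blob("pics/t7.png",205,230,212,240)}
rs=[]
for n,x in e.items():
    print(n,[np.round(t,1) for t in x])
    E=ext(n,st); d=E[:3,:3]@rays(camera_model(n),[x[0]])[0]; rs.append((E[:3,3],d/np.linalg.norm(d)))
A=sum(np.eye(3)-np.outer(d,d) for o,d in rs); b=sum((np.eye(3)-np.outer(d,d))@o for o,d in rs)
p=np.linalg.solve(A,b)*1000; q=p[:2]-C; print("head C: u %.1f v %.1f z %.1f"%(q@U,q@V,p[2]))
for o,d in rs: w=p/1000-o; print(np.linalg.norm(w-d*(w@d))*1000)
E
```

```text
wrist [array([318.4, 138.1]), array([44. , 62.8]), np.float64(3.3)]
side [array([314.5, 297.5]), array([22.4, 23.4]), np.float64(1.4)]
top [array([218.2, 226.3]), array([12.2, 20.1]), np.float64(170.4)]
head C: u -89.6 v 5.8 z 56.2
0.3560274237524559
1.01506648242907
0.6590972468338956
```

```bash
python3 - <<'E'
from h import *
import pickle; st=pickle.load(open("w9.pkl","rb")); T=tool_T(st)
s=cv2.imread("pics/s9.png"); cv2.imwrite("pics/s9c.png",cv2.convertScaleAbs(cv2.resize(s[100:260,190:370],None,fx=3.5,fy=3.5),alpha=2.2,beta=30))
for x in (25.5,40):
  for z in (8,0,-8,-15,-20,-25):
    p=proj("side",(T@np.array([x/1000,0,z/1000,1]))[:3])[0]; print(x,z,p.round(1),"crop",(((p-[270,90])*[5,4.5]-[190,100])*3.5).round(0))
E
```

```text
25.5 8 [325.5 142.4] crop [307. 476.]
25.5 0 [325.5 139.6] crop [307. 431.]
25.5 -8 [325.5 136.7] crop [307. 385.]
25.5 -15 [325.5 134.1] crop [307. 345.]
25.5 -20 [325.5 132.3] crop [307. 316.]
25.5 -25 [325.5 130.4] crop [307. 287.]
40 8 [323.5 146.1] crop [270. 534.]
40 0 [323.4 143.3] crop [270. 489.]
40 -8 [323.4 140.4] crop [270. 443.]
40 -15 [323.4 137.8] crop [270. 403.]
40 -20 [323.4 136. ] crop [269. 374.]
40 -25 [323.4 134.1] crop [269. 345.]
```

View pics/s9c.png

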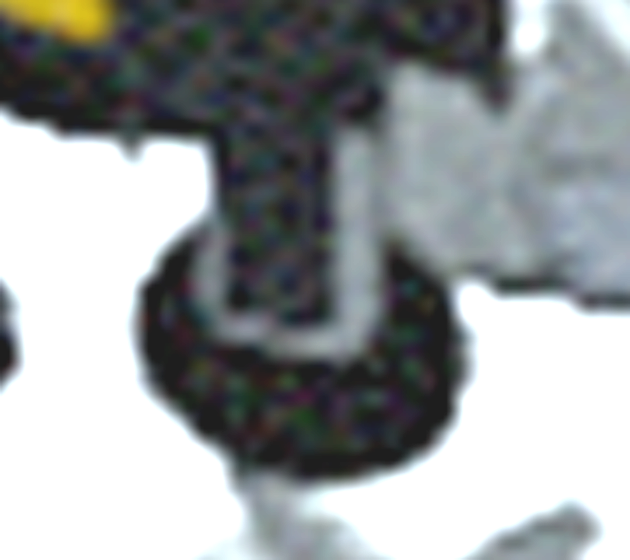

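The brightened side crop shows the pad's lower edge at about (300,350), level with the buffer's axis. So the fingertips really end about 16 mm behind the TCP at this opening. Earlier grips held only the upper half of the faces, and my push passed over the rim. I'll redo the push 16 mm lower.

Emit:
apply_moves(targets=[[[0,0,0,-18,0,0,1],[0,0,0,-36,0,0,1],[0,0,0,-36,0,10,1],[0,0,0,-36,0,16,1],[0,0,0,-32,0,16,1],[0,0,0,-28,0,16,1],[0,0,0,-24,0,16,1],[0,0,0,-20,0,16,1],[0,0,0,-16,0,16,1],[0,0,0,-12,0,16,1]]])

```text
clock: 21.4
tool_pos: [0.4347, 0.2408, 0.0376]
ee_rot: [-0.0, 0.624, 0.782, 0.0]
wrist_force: [-0.2, -0.1, 0.4]
width: 0.999
```

```bash
python3 - <<'E'
from h import *
import pickle
st=read_state(); print(tl(st),st["wrist_force"],st["width"]*85)
im=snapshot("wrist")[:,:,::-1];pickle.dump(st,open("w16.pkl","wb"))
a=cv2.convertScaleAbs(im[150:350,130:370],alpha=1.6,beta=15)
cv2.imwrite("pics/w16.png",cv2.resize(a,None,fx=3,fy=3,interpolation=cv2.INTER_CUBIC))
E
```

```text
u -90.1 v 45.2 z 37.6 [-0.15605354 -0.12186802  0.41718062] 84.95185188205741
```

View pics/w16.png

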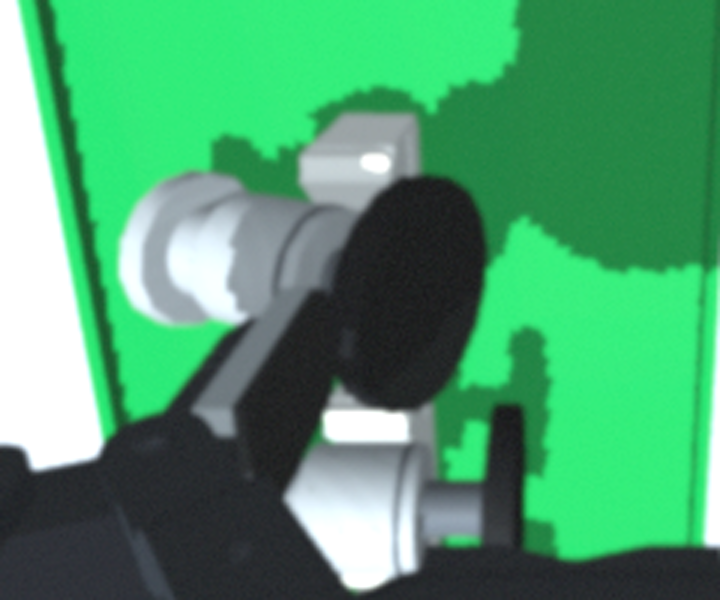

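It is working: the tilt has dropped and the head is moving right. I'll keep pushing.

Emit:
apply_moves(targets=[[[0,0,0,4,0,0,1],[0,0,0,8,0,0,1],[0,0,0,12,0,1,1],[0,0,0,16,0,1,1],[0,0,0,19,0,1,1],[0,0,0,19,0,1,1]]])

```text
clock: 22.2
tool_pos: [0.4302, 0.2606, 0.0368]
ee_rot: [-0.001, 0.623, 0.782, 0.001]
wrist_force: [-0.0, 0.0, 0.8]
width: 1.001
```

```bash
python3 - <<'E'
from h import *
import pickle
st=read_state(); print(tl(st),st["wrist_force"],st["width"]*85)
im=snapshot("wrist")[:,:,::-1];pickle.dump(st,open("w17.pkl","wb"))
a=cv2.convertScaleAbs(im[150:350,130:370],alpha=1.6,beta=15)
cv2.imwrite("pics/w17.png",cv2.resize(a,None,fx=3,fy=3,interpolation=cv2.INTER_CUBIC))
E
```

```text
u -90.0 v 65.6 z 36.8 [-0.01166298  0.04490935  0.78270564] 85.0994620523398
```

View pics/w17.png

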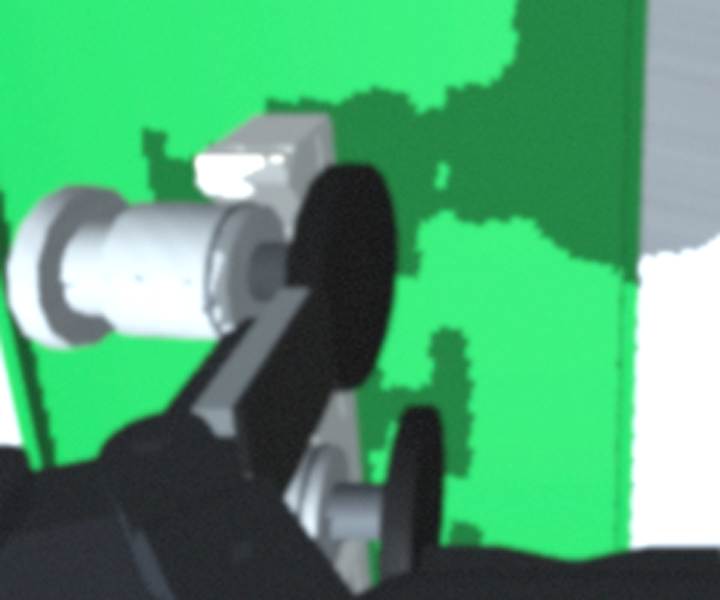

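Emit:
apply_moves(targets=[[[0,0,0,3,0,1,1],[0,0,0,6,0,1,1],[0,0,0,8,0,1,1],[0,0,0,8,0,1,1]]])

```text
clock: 22.75
tool_pos: [0.4284, 0.2686, 0.0358]
ee_rot: [-0.001, 0.623, 0.782, 0.001]
wrist_force: [0.2, 0.2, -0.1]
width: 1.006
```

```bash
python3 - <<'E'
from h import *
import pickle
st=read_state(); print(tl(st),st["wrist_force"],st["width"]*85)
im=snapshot("wrist")[:,:,::-1];pickle.dump(st,open("w18.pkl","wb"))
a=cv2.convertScaleAbs(im[150:350,100:340],alpha=1.6,beta=15)
cv2.imwrite("pics/w18.png",cv2.resize(a,None,fx=3,fy=3,interpolation=cv2.INTER_CUBIC))
E
```

```text
u -90.0 v 73.7 z 35.8 [ 0.21228501  0.22845568 -0.11566544] 85.54077408470819
```

View pics/w18.png

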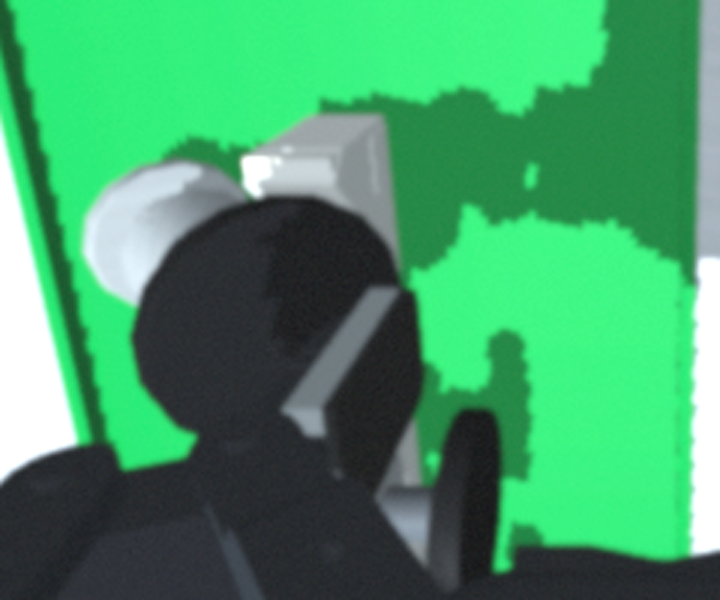

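The finger slipped over the rim and the buffer fell back. I'll raise and measure its present pose.

```bash
python3 - <<'E'
from h import *
plan(*tw(-90,73),80,YAW+90);plan(*tw(-35,5),100,YAW+90)
E
```

```text
turn [ 0.    -0.002  0.003] shift [ -0.4   0.1 -44.2] rows>= 0.7072994120992184
turn [ 0.    -0.002  0.003] shift [-68.6  54.9 -64.3] rows>= 1.741536888024355
```

Emit:
apply_moves(targets=[[[0,-0.002,0.003,-0.4,0,-44,1],[0,-0.002,0.003,-35,27,-60,1],[0,-0.002,0.003,-68.6,54.9,-64,1],[0,-0.002,0.003,-68.6,54.9,-64,1],[0,-0.002,0.003,-68.6,54.9,-64,1]]])

```text
clock: 23.42
tool_pos: [0.4967, 0.2136, 0.0994]
ee_rot: [-0.0, 0.625, 0.781, -0.0]
wrist_force: [-1.1, 0.8, 0.4]
width: 1.0
```

```bash
python3 - <<'E'
from h import *
import pickle
st=read_state(); print(tl(st),st["wrist_force"],st["width"]*85)
im=snapshot("wrist")[:,:,::-1].copy();pickle.dump(st,open("w19.pkl","wb")); cv2.imwrite("pics/w19f.png",im)
s=snapshot("side")[:,:,::-1].copy(); cv2.imwrite("pics/s19f.png",s)
a=cv2.convertScaleAbs(im[60:210,220:400],alpha=1.6,beta=15)
cv2.imwrite("pics/w19.png",cv2.resize(a,None,fx=4,fy=4,interpolation=cv2.INTER_CUBIC))
a=cv2.convertScaleAbs(s[255:345,270:370],alpha=1.6,beta=15)
cv2.imwrite("pics/s19.png",cv2.resize(a,None,fx=5,fy=5,interpolation=cv2.INTER_CUBIC))
E
```

```text
u -35.5 v 5.1 z 99.4 [-1.05403512  0.81194079  0.37617261] 84.98683353935803
```

View pics/w19.png

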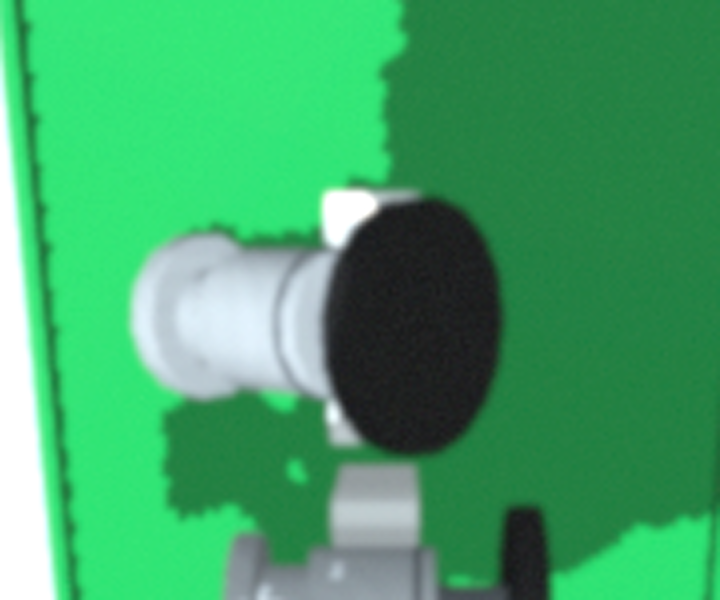

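View pics/s19.png

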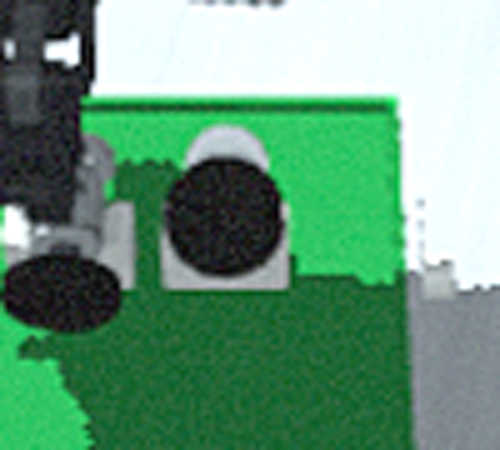

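```bash
cat >> h.py <<'E'
def blob(fn,x0,x1,y0,y1,th=45):
    im=cv2.imread(fn); k=(cv2.cvtColor(im,cv2.COLOR_BGR2HSV)[...,2]<th).astype(np.uint8); m=np.zeros_like(k); m[y0:y1,x0:x1]=1
    n,l,s,cc=cv2.connectedComponentsWithStats(k*m); i=1+np.argmax(s[1:,4])
    c=max(cv2.findContours((l==i).astype(np.uint8),cv2.RETR_EXTERNAL,cv2.CHAIN_APPROX_NONE)[0],key=len)
    return cv2.fitEllipse(c)
def tri(obs):
    rs=[]
    for n,px,st in obs:
        E=ext(n,st); d=E[:3,:3]@rays(camera_model(n),[px])[0]; rs.append((E[:3,3],d/np.linalg.norm(d)))
    A=sum(np.eye(3)-np.outer(d,d) for o,d in rs); b=sum((np.eye(3)-np.outer(d,d))@o for o,d in rs)
    p=np.linalg.solve(A,b)*1000; q=p[:2]-C; return q@U,q@V,p[2]
E
python3 - <<'E'
from h import *
import pickle; st=pickle.load(open("w19.pkl","rb"))
e1=blob("pics/w19f.png",290,348,105,180); e2=blob("pics/s19f.png",300,330,280,312)
print(e1,e2); print("head",tri([("wrist",e1[0],st),("side",e2[0],None)]))
# leftmost flange point on wrist -> try model
from scipy.optimize import least_squares
def P(u,v,z): return [*(tw(u,v)/1000),z/1000]
h=tri([("wrist",e1[0],st),("side",e2[0],None)])
for th in (20,25,30,35,40,45):
    c,s=np.cos(np.radians(th)),np.sin(np.radians(th))
    f=(h[1]-60.5*c,h[2]-60.5*s) # flange outer face centre (head blob centre ~ x=28.5..)
    top=(f[0]-17*s,f[1]+17*c); bot=(f[0]+17*s,f[1]-17*c)
    hw=proj("wrist",[P(h[0],h[1]-23*s,h[2]+23*c),P(h[0],h[1]+23*s,h[2]-23*c)],st)
    print(th,"flange face v %.1f z %.1f botz %.1f"%(f[0],f[1],bot[1]),"flange left col",proj("wrist",[P(h[0],*top)],st)[0].round(1),"head cols",hw[:,0].round(1))
E
```

```text
((323.2818603515625, 141.3203125), (43.29767608642578, 64.65890502929688), 3.844719886779785) ((314.2791442871094, 297.92950439453125), (22.666793823242188, 23.29088020324707), 122.70646667480469)
head (np.float64(-89.1134858869303), np.float64(6.166472762097845), np.float64(55.317206098133546))
20 flange face v -50.7 z 34.6 botz 18.7 flange left col [239.3 141.9] head cols [311.5 332.7]
25 flange face v -48.7 z 29.7 botz 14.3 flange left col [242.2 141.2] head cols [308.7 335. ]
30 flange face v -46.2 z 25.1 botz 10.3 flange left col [245.5 140.5] head cols [306.1 337.3]
35 flange face v -43.4 z 20.6 botz 6.7 flange left col [249.2 139.8] head cols [303.6 339.5]
40 flange face v -40.2 z 16.4 botz 3.4 flange left col [253.2 139.2] head cols [301.3 341.6]
45 flange face v -36.6 z 12.5 botz 0.5 flange left col [257.5 138.7] head cols [299.3 343.6]
```

The buffer leans about 35° with its body some 17 mm off its rest position. I'll grasp it end to end with the tool tilted by the same 35°, then level it in the air.

```bash
cat >> h.py <<'E'
def planp(x,y,z,yaw,pitch,st=None):
    st=st or read_state(); T=tool_T(st); c,s=yawvec(yaw); Rt=np.array([[c,s,0],[s,-c,0],[0,0,-1]])@R.from_rotvec([0,np.radians(pitch),0]).as_matrix()
    rv=R.from_matrix(T[:3,:3].T@Rt).as_rotvec(); sh=T[:3,:3].T@(np.array([x,y,z])-T[:3,3]*1000)
    print("turn",np.round(rv,3),"shift",np.round(sh,1))
E
python3 - <<'E'
from h import *
planp(*tw(-89.5,-55),120,YAW+90,35)
planp(*tw(-89.5,-37),65,YAW+90,35)
planp(*tw(-89.5,-8),23,YAW+90,35)
E
```

```text
turn [-0.002  0.611  0.002] shift [-61.2 -53.5 -20.8]
turn [-0.002  0.611  0.002] shift [-43.2 -53.3  34.2]
turn [-0.002  0.611  0.002] shift [-14.2 -53.2  76.2]
```

Emit:
apply_moves(targets=[[[-0.002,0.15,0.002,-20,-15,-20.8,1],[-0.002,0.33,0.002,-45,-35,-20.8,1],[-0.002,0.5,0.002,-61.2,-53.5,-20.8,1],[-0.002,0.611,0.002,-61.2,-53.5,-20.8,1],[-0.002,0.611,0.002,-61.2,-53.5,-20.8,1],[-0.002,0.611,0.002,-61.2,-53.5,-20.8,1]]])

```text
clock: 24.28
tool_pos: [0.4567, 0.1452, 0.1202]
ee_rot: [-0.235, 0.594, 0.746, 0.187]
wrist_force: [0.4, 0.4, 0.3]
width: 1.001
```

```bash
python3 - <<'E'
from h import *
import pickle
st=read_state(); print(tl(st),st["wrist_force"],st["qpos"].round(2))
planp(*tw(-89.5,-37),65,YAW+90,35)
planp(*tw(-89.5,-8),23,YAW+90,35)
im=snapshot("wrist")[:,:,::-1].copy();pickle.dump(st,open("w20.pkl","wb")); cv2.imwrite("pics/w20.png",im)
def P(u,v,z): return [*(tw(u,v)/1000),z/1000]
for n,q in dict(headface=P(-89.5,6.2,55.3),flange=P(-89.5,-44.5,20)).items(): print(n,proj("wrist",q,st))
E
```

```text
u -89.6 v -52.9 z 120.2 [0.39353568 0.40764623 0.25639804] [-0.11  0.32  0.13  2.07 -0.74  1.06  2.29]
turn [-0.002  0.     0.003] shift [-18.6   0.2  54.3]
turn [-0.002  0.     0.003] shift [-18.9   0.3 105.3]
headface [[333.33540101 195.89449657]]
flange [[267.60277107 195.76454476]]
```

View pics/w20.png

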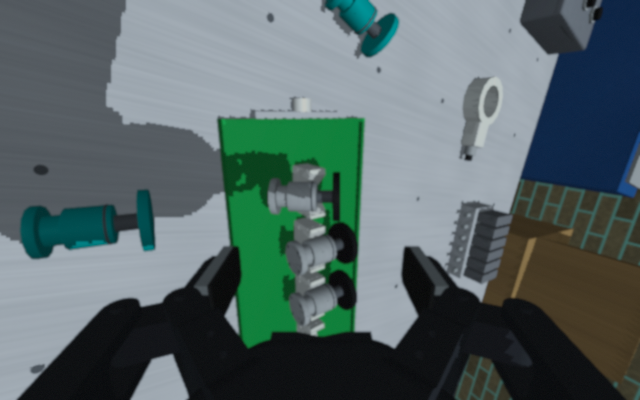

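The tilted tool now sees buffer 1 edge-on: head at columns 334–341, flange at 268. So the angle matches.

```bash
python3 - <<'E'
from h import *
import pickle; st=pickle.load(open("w20.pkl","rb")); T=tool_T(st); m=camera_model("wrist")
im=cv2.imread("pics/w20.png")
cv2.imwrite("pics/w20c.png",cv2.resize(cv2.convertScaleAbs(im[160:235,250:360],alpha=1.5),None,fx=7,fy=7,interpolation=cv2.INTER_CUBIC))
S=(im[190:203,:,1].astype(int)-im[190:203,:,2]).mean(0); 
print(S[258:275].round(),S[328:348].round())
# tool-frame: axis depth along tool z for a guess; convert columns
Ti=np.linalg.inv(T)
def P(u,v,z): return np.array([*(tw(u,v)/1000),z/1000,1])
for q in (P(-89.5,6.2,55.3),P(-89.5,-44.5,20),P(-89.5,-18.5,38)): print((Ti@q*1000).round(1))
E
```

```text
[109. 101.  86.  73.  65.  60.  56.  55.  45.  25.  15.  11.  10.  10.
  10.   9.   9.] [ 15.  15.  15.  13.   9.   5.   2.   2.   2.   2.  10.  42.  81. 104.
 111. 112. 112. 112. 111. 112.]
[1.12e+01 4.00e-01 8.70e+01 1.00e+03]
[-5.06e+01  2.00e-01  8.69e+01  1.00e+03]
[-1.89e+01  3.00e-01  8.70e+01  1.00e+03]
```

View pics/w20c.png

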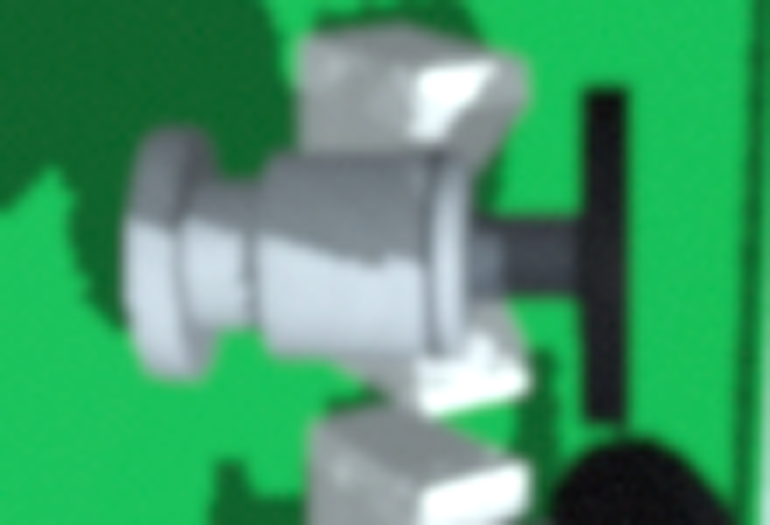

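Emit:
apply_moves(targets=[[[-0.002,0,0.003,-16.4,0.4,40,1],[-0.002,0,0.003,-16.4,0.4,70,1],[-0.002,0,0.003,-16.4,0.4,95,1],[-0.002,0,0.003,-16.4,0.4,105,1],[-0.002,0,0.003,-16.4,0.4,105,1],[-0.002,0,0.003,-16.4,0.4,105,1]]], force=20)

```text
clock: 25.08
tool_pos: [0.4479, 0.1913, 0.026]
ee_rot: [-0.234, 0.595, 0.746, 0.188]
wrist_force: [0.0, -0.5, 0.1]
width: 0.997
```

```bash
python3 - <<'E'
from h import *
import pickle
st=read_state(); print(tl(st),st["wrist_force"],st["qpos"].round(2))
planp(*tw(-89.5,-6.5),24,YAW+90,35)
im=snapshot("wrist")[:,:,::-1].copy(); cv2.imwrite("pics/w21.png",im)
E
```

```text
u -88.1 v -5.9 z 26.0 [ 0.01246162 -0.48146551  0.08169832] [-0.13  0.47  0.06  2.12 -0.88  0.87  2.41]
turn [0.002 0.001 0.003] shift [-1.6 -1.4  1.3]
```

View pics/w21.png

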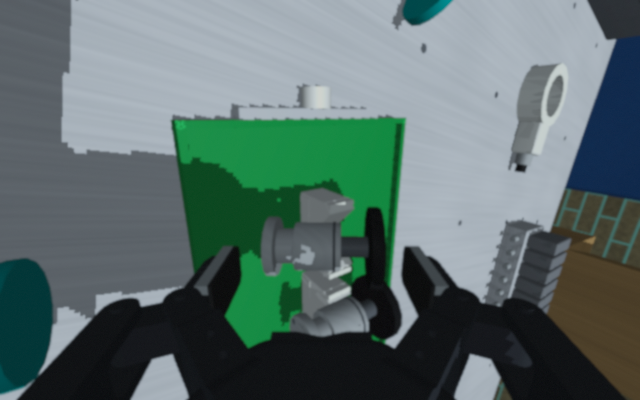

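Emit:
apply_moves(targets=[[[0.002,0,0.003,0.8,-1.4,2,-1],[0.002,0,0.003,0.8,-1.4,2,-1],[0.002,0,0.003,0.8,-1.4,2,-1],[0.002,0,0.003,0.8,-1.4,2,-1],[0.002,0,0.003,0.8,-1.4,1,-1],[0.002,0,0.003,0.8,-1.4,0,-1],[0.002,0,0.003,0.8,-1.4,0,-1],[0.002,0,0.003,0.8,-1.4,0,-1]]], force=30)

```text
clock: 26.12
tool_pos: [0.4482, 0.189, 0.0263]
ee_rot: [-0.233, 0.597, 0.744, 0.187]
wrist_force: [0.8, -5.6, 2.9]
width: 0.583
```

```bash
python3 - <<'E'
from h import *
import pickle
st=read_state(); print(tl(st),st["wrist_force"],st["width"]*85)
im=snapshot("wrist")[:,:,::-1].copy(); cv2.imwrite("pics/w22.png",im)
E
```

```text
u -88.3 v -8.3 z 26.3 [ 0.82771041 -5.64411084  2.91322426] 49.58636625559354
```

View pics/w22.png

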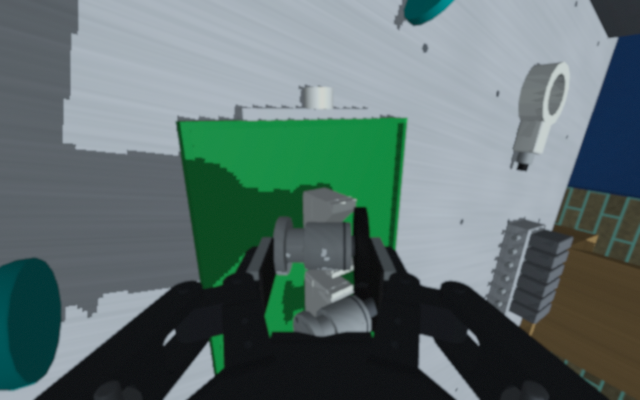

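Buffer 1 is gripped square and fully compressed at 49.6 mm. I'll lift, level and carry it to holder 1.

```bash
python3 - <<'E'
from h import *
p=H1+16.5*FY; print(p)
planp(448,185,80,YAW+90,35)
planp(448,165,230,YAW+90,0)
for f in (.25,.5,.75,1): 
    q=np.array([448,165])*(1-f)+p*f; planp(*q,235,83.89,0)
E
```

```text
[ 477.61184867 -322.26653876]
turn [ 0.003  0.004 -0.002] shift [ 27.5  -1.  -46.3]
turn [ 0.003 -0.607 -0.003] shift [  97.    -5.1 -180.6]
turn [-0.097 -0.601  0.315] shift [   0.8  -24.2 -253.5]
turn [-0.097 -0.601  0.315] shift [ -98.2  -43.4 -322.2]
turn [-0.097 -0.601  0.315] shift [-197.2  -62.5 -391. ]
turn [-0.097 -0.601  0.315] shift [-296.2  -81.6 -459.7]
```

Emit:
apply_moves(targets=[[[0.003,0.004,-0.002,10,0,-17,-1],[0.003,0.004,-0.002,27.5,-1,-46.3,-1],[0.003,-0.15,-0.003,55,-2,-95,-1],[0.003,-0.33,-0.003,80,-4,-145,-1],[0.003,-0.51,-0.003,97,-5.1,-180.6,-1],[0.003,-0.607,-0.003,97,-5.1,-180.6,-1],[-0.05,-0.605,0.15,50,-14,-216,-1],[-0.097,-0.601,0.315,0.8,-24.2,-253.5,-1],[-0.097,-0.601,0.315,-49,-34,-288,-1],[-0.097,-0.601,0.315,-98.2,-43.4,-322.2,-1],[-0.097,-0.601,0.315,-148,-53,-357,-1],[-0.097,-0.601,0.315,-197.2,-62.5,-391,-1]]])

```text
clock: 27.68
tool_pos: [0.4694, -0.2006, 0.2355]
ee_rot: [-0.001, 0.743, 0.669, 0.001]
wrist_force: [1.6, 0.4, -1.4]
width: 0.588
```

```bash
python3 - <<'E'
from h import *
st=read_state(); print(fl(st),st["wrist_force"],st["width"]*85)
cv2.imwrite("pics/w23.png",snapshot("wrist")[:,:,::-1])
p=H1+16.5*FY; plan(*p,220,83.89); plan(*p,165,83.89)
E
```

```text
x -21.1  y-H2 -27.1  y-H1 136.6 z 235.5 [ 1.61095062  0.43213198 -1.35653658] 49.96379397532995
turn [ 0.002  0.007 -0.01 ] shift [-108.2   22.2   17. ] rows>= 1.7880398735334362
turn [ 0.002  0.007 -0.01 ] shift [-107.8   22.1   72. ] rows>= 2.1042335015416773
```

View pics/w23.png

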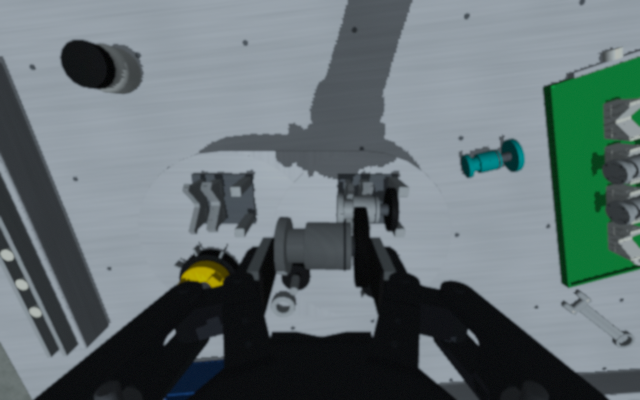

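Emit:
apply_moves(targets=[[[0.002,0.007,-0.01,-54,11,8,-1],[0.002,0.007,-0.01,-108,22,17,-1],[0.002,0.007,-0.01,-108,22,45,-1],[0.002,0.007,-0.01,-108,22,68,-1],[0.002,0.007,-0.01,-108,22,70,-1],[0.002,0.007,-0.01,-108,22,70,-1],[0.002,0.007,-0.01,-108,22,70,-1]]])

```text
clock: 28.6
tool_pos: [0.4785, -0.3223, 0.1685]
ee_rot: [0.001, 0.744, 0.669, 0.001]
wrist_force: [0.8, -0.2, -1.7]
width: 0.586
```

```bash
python3 - <<'E'
from h import *
import pickle
st=read_state(); print(fl(st),st["wrist_force"],st["width"]*85); pickle.dump(st,open("w24.pkl","wb"))
a=snapshot("wrist")[:,:,::-1].copy(); s=snapshot("side")[:,:,::-1].copy(); cv2.imwrite("pics/w24f.png",a); cv2.imwrite("pics/s24f.png",s)
x=cv2.resize(cv2.convertScaleAbs(a[160:300,240:400],alpha=1.4),(400,350),interpolation=cv2.INTER_CUBIC)
y=cv2.resize(cv2.convertScaleAbs(s[70:175,280:400],alpha=1.4),(400,350),interpolation=cv2.INTER_CUBIC)
cv2.imwrite("pics/w24.png",np.hstack([x,y]))
p=H1+16.5*FY-0.3*FX; plan(*p,130,83.89); plan(*p,112,83.89)
E
```

```text
x 0.9  y-H2 -147.2  y-H1 16.5 z 168.5 [ 0.82091451 -0.23261357 -1.66540959] 49.773059527393876
turn [ 0.002  0.    -0.   ] shift [ 0.1 -1.  38.2] rows>= 0.6118696128341952
turn [ 0.002  0.    -0.   ] shift [ 0.1 -1.1 56.2] rows>= 0.8998067028761937
```

View pics/w24.png

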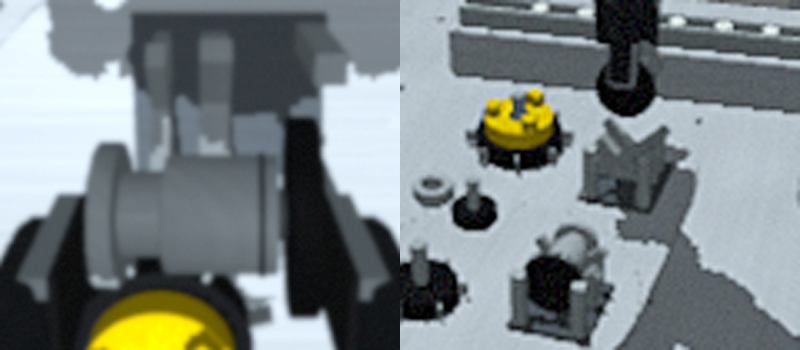

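The fork and vee line up with buffer 1, and holder 2 shows its buffer seated with the head behind the posts. I'll lower it.

Emit:
apply_moves(targets=[[[0.002,0,0,0.2,-1,30,-1],[0.002,0,0,0.2,-1.2,46,-1],[0.002,0,0,0.2,-1.4,53,-1],[0.002,0,0,0.2,-1.6,56,-1],[0.002,0,0,0.2,-1.8,57,-1],[0.002,0,0,0.2,-1.8,57,-1]]])

```text
clock: 29.45
tool_pos: [0.4777, -0.3226, 0.1122]
ee_rot: [0.001, 0.744, 0.668, 0.0]
wrist_force: [1.3, 0.0, -0.4]
width: 0.585
```

```bash
python3 - <<'E'
from h import *
st=read_state(); print(fl(st),st["wrist_force"],st["moment"],st["width"]*85)
a=snapshot("wrist")[:,:,::-1]
cv2.imwrite("pics/w25.png",cv2.resize(cv2.convertScaleAbs(a[170:310,250:410],alpha=1.4),None,fx=4.5,fy=4.2,interpolation=cv2.INTER_CUBIC))
E
```

```text
x 0.1  y-H2 -147.5  y-H1 16.2 z 112.2 [ 1.31610925  0.03687772 -0.35570631] [-0.01713094 -0.23315398  0.01912879] 49.76599323069339
```

View pics/w25.png

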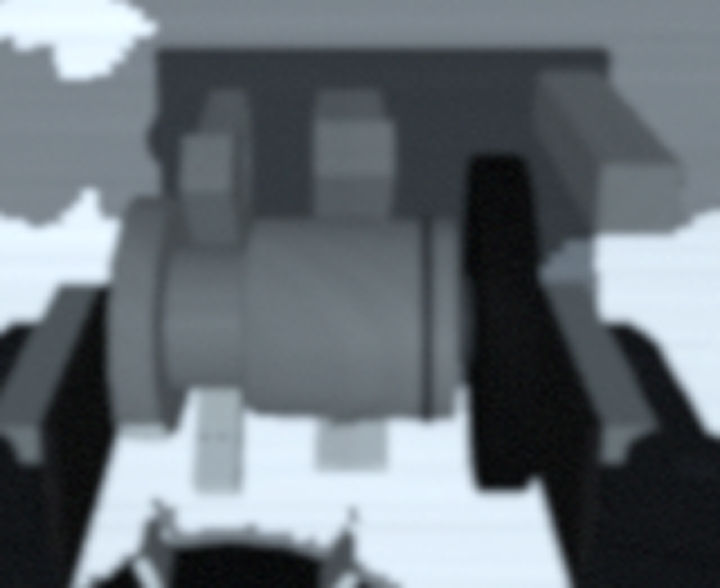

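Emit:
apply_moves(targets=[[[0,0,0,0.3,-0.5,1.5,-1],[0,0,0,0.3,-0.5,3,-1],[0,0,0,0.3,-0.5,3,-1]]])

```text
clock: 29.88
tool_pos: [0.478, -0.3227, 0.1117]
ee_rot: [0.002, 0.744, 0.668, 0.001]
wrist_force: [-2.3, 2.5, 11.3]
width: 0.585
```

```bash
python3 - <<'E'
from h import *
st=read_state(); print(fl(st),st["wrist_force"],st["moment"],st["width"]*85)
E
```

```text
x 0.5  y-H2 -147.5  y-H1 16.2 z 111.7 [-2.30644921  2.50047453 11.27369167] [ 0.44998204  0.57440773 -0.04250552] 49.71668539468246
```

Emit:
apply_moves(targets=[[[0,0,0,0,-0.8,1,-1],[0,0,0,0,-0.8,2,-1],[0,0,0,0,-0.8,2,-1]]])

```text
clock: 30.25
tool_pos: [0.478, -0.3227, 0.1117]
ee_rot: [0.002, 0.744, 0.668, 0.002]
wrist_force: [-3.2, 3.1, 11.2]
width: 0.588
```

```bash
python3 - <<'E'
from h import *
st=read_state(); print(fl(st),st["wrist_force"],st["moment"],st["width"]*85)
a=snapshot("wrist")[:,:,::-1]
cv2.imwrite("pics/w26.png",cv2.resize(cv2.convertScaleAbs(a[170:310,250:410],alpha=1.4),None,fx=4.5,fy=4.2,interpolation=cv2.INTER_CUBIC))
E
```

```text
x 0.5  y-H2 -147.6  y-H1 16.1 z 111.7 [-3.19273195  3.10973154 11.24483078] [ 0.49583352  0.43395616 -0.04957333] 49.960069488727605
```

View pics/w26.png

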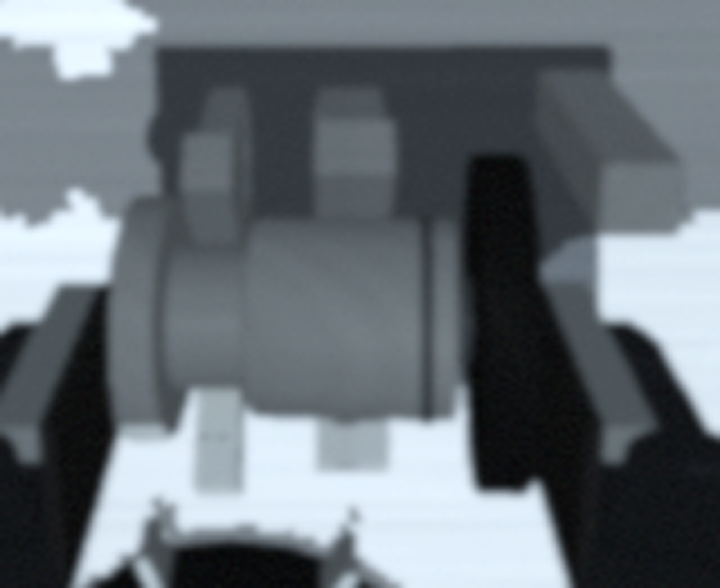

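It looks the same as the first fit just before release, with the fork inside the groove. Opening.

Emit:
apply_moves(targets=[[[0,0,0,0,0,1,0.25],[0,0,0,0,0,1,0.32],[0,0,0,0,0,1,0.4],[0,0,0,0,0,1,0.5],[0,0,0,0,0,1,0.7],[0,0,0,0,0,1,1],[0,0,0,0,0,0,1],[0,0,0,0,0,0,1]]])

```text
clock: 31.3
tool_pos: [0.4781, -0.3229, 0.1118]
ee_rot: [0.002, 0.744, 0.668, 0.002]
wrist_force: [-0.7, 0.4, -0.5]
width: 1.002
```

```bash
python3 - <<'E'
from h import *
st=read_state(); print(fl(st),st["wrist_force"],st["width"]*85)
im=snapshot("wrist")[:,:,::-1]
cv2.imwrite("pics/w27.png",cv2.resize(cv2.convertScaleAbs(im[170:310,230:420],alpha=1.4),None,fx=4,fy=4,interpolation=cv2.INTER_CUBIC))
p=st["tool_pos"]*1000; plan(p[0]-5,p[1],250,83.89); plan(555,-235,265,83.89)
E
```

```text
x 0.5  y-H2 -147.8  y-H1 15.9 z 111.8 [-0.72031887  0.38286615 -0.46985325] 85.15411065088884
turn [ 0.006 -0.    -0.   ] shift [  -0.6   -4.2 -138.2] rows>= 2.212457270005776
turn [ 0.006 -0.    -0.   ] shift [  95.6   68.  -152.8] rows>= 3.0813683268973007
```

View pics/w27.png

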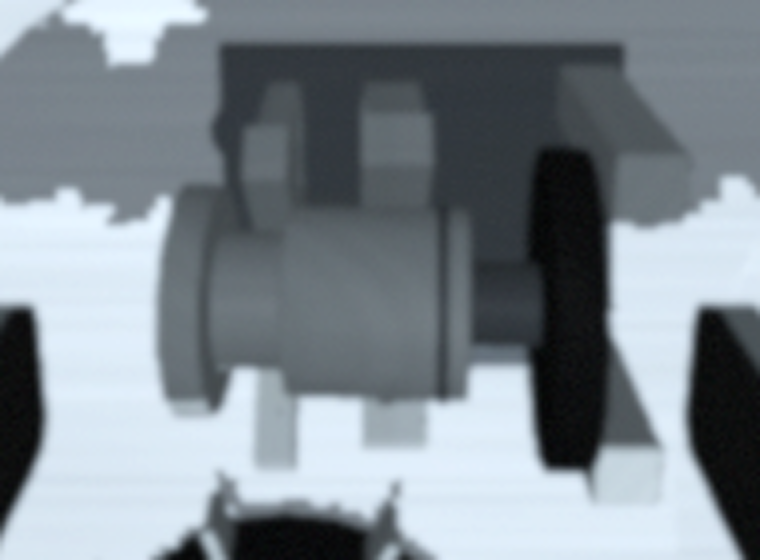

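It looks like the first fit. I'll lift clear and check both holders from above.

Emit:
apply_moves(targets=[[[0,0,0,0,0,-30,1],[0,0,0,0,0,-85,1],[0.003,0,0,20,15,-140,1],[0.006,0,0,60,45,-152.8,1],[0.006,0,0,95.6,68,-152.8,1],[0.006,0,0,95.6,68,-152.8,1],[0.006,0,0,95.6,68,-152.8,1],[0.006,0,0,95.6,68,-152.8,1]]])

```text
clock: 32.35
tool_pos: [0.5536, -0.237, 0.2649]
ee_rot: [-0.0, 0.745, 0.667, -0.0]
wrist_force: [-0.9, -0.3, -0.4]
width: 1.005
```

```bash
python3 - <<'E'
from h import *
import pickle
st=read_state(); print(fl(st)); pickle.dump(st,open("w28.pkl","wb"))
a=snapshot("wrist")[:,:,::-1].copy(); s=snapshot("side")[:,:,::-1].copy(); t=snapshot("top")[:,:,::-1].copy()
for n,i in zip("wst",(a,s,t)): cv2.imwrite(f"pics/{n}28f.png",i)
x=cv2.resize(cv2.convertScaleAbs(a[70:160,190:450],alpha=1.5),(780,270),interpolation=cv2.INTER_CUBIC)
y=cv2.resize(cv2.convertScaleAbs(s[90:190,250:380],alpha=1.5),(390,300),interpolation=cv2.INTER_CUBIC)
z=cv2.resize(cv2.convertScaleAbs(t[120:270,165:295],alpha=1.3),(390,300),interpolation=cv2.INTER_CUBIC)
cv2.imwrite("pics/w28.png",np.vstack([x,np.hstack([y,z])]))
E
```

```text
x 66.5  y-H2 -54.3  y-H1 109.4 z 264.9
```

View pics/w28.png

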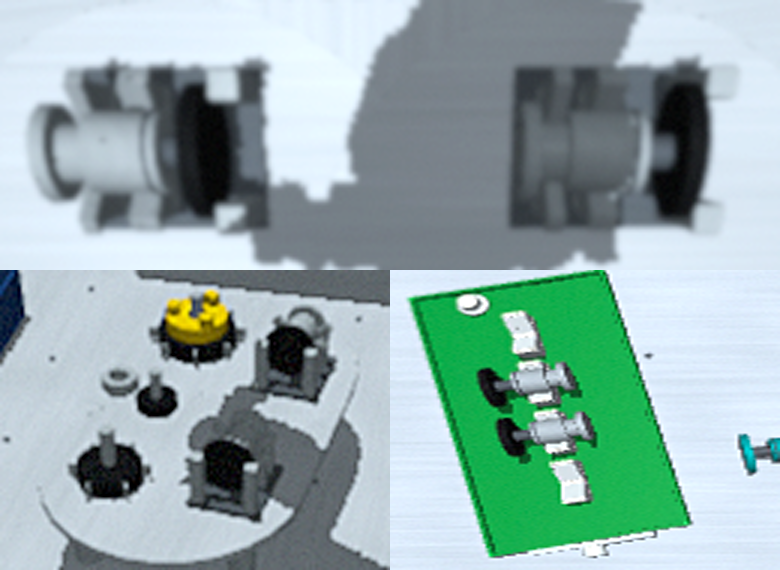

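```bash
python3 - <<'E'
from h import *
import pickle; st=pickle.load(open("w28.pkl","rb"))
im=cv2.imread("pics/w28f.png")
cv2.imwrite("pics/w28a.png",np.hstack([cv2.resize(cv2.convertScaleAbs(im[85:150,195:285],alpha=1.6),(400,289),interpolation=cv2.INTER_CUBIC),cv2.resize(cv2.convertScaleAbs(im[85:150,355:445],alpha=1.6),(400,289),interpolation=cv2.INTER_CUBIC)]))
def W(px,z): w=toplane("wrist",[px],z,st)[0,:2]*1000; return w@FX-509.2,w@FY
def Pf(x,y,z): return [*((FX*(509.2+x)+FY*y)/1000),z/1000]
# expected pixel columns of features (row too) for seated buffers
for n,H in (("H1",-286.1),("H2",-122.4)):
    for f,(dy,dz) in dict(flange_out_top=(-11,17),flange_in_top=(-5,17),shoulder_top=(5,14),barrel_end_top=(31,14),head_in_top=(41,23),head_out_top=(48,23),flange_out_axis=(-11,0)).items():
        print(n,f,proj("wrist",[Pf(0,H+dy,126+dz)],st)[0].round(1), "crop x",((proj("wrist",[Pf(0,H+dy,126+dz)],st)[0][0]-(195 if n=="H1" else 355)+.5)*400/90+(0 if n=="H1" else 400)).round(0))
E
```

```text
H1 flange_out_top [199.2 121.2] crop x 21.0
H1 flange_in_top [205.3 121.1] crop x 48.0
H1 shoulder_top [216.5 121. ] crop x 98.0
H1 barrel_end_top [242.6 121. ] crop x 214.0
H1 head_in_top [250.4 121.2] crop x 249.0
H1 head_out_top [257.7 121.2] crop x 281.0
H1 flange_out_axis [206.1 120.7] crop x 51.0
H2 flange_out_top [365.  120.7] crop x 447.0
H2 flange_in_top [371.1 120.7] crop x 474.0
H2 shoulder_top [380.6 120.6] crop x 516.0
H2 barrel_end_top [406.6 120.5] crop x 632.0
H2 head_in_top [419.8 120.7] crop x 690.0
H2 head_out_top [427.  120.7] crop x 722.0
H2 flange_out_axis [362.5 120.2] crop x 436.0
```

View pics/w28a.png

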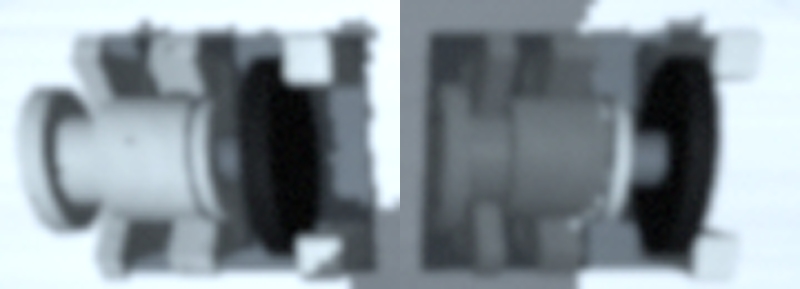

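In both holders, flange, shoulder, barrel end and head lie within about 1 px of where a seated buffer should appear. The hard buffers rest in the tray, and the plug, collar and ring look where they were. Handing in.

```bash
python3 -c "
from workcell import *
print(read_state()['clock']); print(hand_in())"
```

```text
32.5
the job is handed in; nothing more can be done
None
```

I squeezed all four buffers at 20 N. The two end ones in the tray (at x = -90 and +90 mm) gave about 12 mm and at least 7 mm, so they are soft. The two middle ones stalled at about 1–2 mm, so they are hard. The soft one from +90 is now in holder_2 and the one from -90 in holder_1, each fully compressed at 30 N, lowered until it bottomed, then released. I handed in at 32.5 s with the gripper clear of everything.

**Last checks:** In the last wrist picture, the measured edges of both buffers lie about where a seated buffer should appear. The fork is in the groove and the head is against the posts, and both bottomed at the same height, within 0.2 mm. The hard buffers lie on their rests, and the plug, collar and claw ring look unmoved.

**What went wrong:**
- **Tipping:** The buffer at -90 tipped off its rest after its test squeeze. Two pushes to roll it flat failed: the first passed over the head, and the second slipped off the rim so it fell back. I then regrasped it with the tool tilted 35°.
- **Fingertips:** In the pictures, the fingertips end about 16 mm behind the TCP at the gripping width, not 8 mm ahead as stated. The grips therefore held only the upper half of the end faces.

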